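# Shingle washed spotting tiles on the drying plate

### The job

The drying plate is still on from the last batch: first switch it off at its red handle, then lift every dry petri dish out of its tray onto the stack of petri dishes. Lay all the washed white spotting tiles that lie on the bench, cavities up, down the middle of the tray like roof tiles so that they drain towards you: the first leaning on the rest bar at the far end, each next one leaning on the one before, lower edge on the tray floor and about 30 mm of the tile before left showing. Then switch the drying plate on again; leave the other things on the bench where they stand.

Things in the scene. Friction and masses are not known exactly. Their poses are not given: they have to be found in the camera images.
- dryer: drying plate, fixed: white heated base 300 x 200 mm whose dark top is a low-rimmed tray, with a control pod (top 60 mm above the bench) on its left, as the robot sees it. Origin: on the bench under the middle of the tray; x along the tray towards the end with the rest bar (away from the robot), y to the left across the tray, z up.
- tray_floor (a point): middle of the tray's floor, 41 mm above the bench; axes as the dryer's. The flat floor reaches 142 mm either way along x and 92 mm either way along y, inside an aluminium rim 8 mm wide and 8 mm high.
- rest_bar: steel rod 8 mm thick across the tray, at x = +95 mm, its top 18.5 mm above the tray floor (origin and axes of this entry are the dryer's): a tile with its lower edge at x = +28 mm and its head on the bar leans 15.5 degrees (0.27 rad).
- drain_line (a point): same point as tray_floor, x along the slope of a well laid tile: towards the rest bar and 15.5 degrees up; z is the upward normal of such a tile. Tiles laid 30 mm apart lie flat on one another at this slope (middle of the underside 11 mm above the floor).
- switch (a joint): angle of the red rotary handle, 0 = off, 1.05 = on, growing clockwise as seen from above. An over-centre spring snaps it to the nearer end (turn it past 0.53; at most 0.1 N m). At 0 its grip bar lies along the dryer's y, white line to the left at the white dot; at 1.05 it is 60 degrees clockwise of that, the line at the green dot.
- switch_grip (a point): middle of the handle's grip bar, on its vertical axis: bar 13 mm thick, 56 mm long, 24 mm tall, its top 12 mm above this point (91.5 mm above the bench), under it a round hub 42 mm wide. x of this frame runs across the bar (its thickness), y along it.
- tile_0: white porcelain spotting tile, 84 x 58 x 8 mm, about 85 g, with six round cavities on its top; origin: middle of its underside; x along its 84 mm, y along its 58 mm, z up out of the cavities. It may lie either way round. Starts flat on the bench. None if absent.
- tile_1: white porcelain spotting tile, 84 x 58 x 8 mm, about 85 g, with six round cavities on its top; origin: middle of its underside; x along its 84 mm, y along its 58 mm, z up out of the cavities. It may lie either way round. Starts flat on the bench. None if absent.
- tile_2: white porcelain spotting tile, 84 x 58 x 8 mm, about 85 g, with six round cavities on its top; origin: middle of its underside; x along its 84 mm, y along its 58 mm, z up out of the cavities. It may lie either way round. Starts flat on the bench. None if absent.
- tile_3: white porcelain spotting tile, 84 x 58 x 8 mm, about 85 g, with six round cavities on its top; origin: middle of its underside; x along its 84 mm, y along its 58 mm, z up out of the cavities. It may lie either way round. Starts flat on the bench. None if absent.
- tile_4: white porcelain spotting tile, 84 x 58 x 8 mm, about 85 g, with six round cavities on its top; origin: middle of its underside; x along its 84 mm, y along its 58 mm, z up out of the cavities. It may lie either way round. Starts flat on the bench. None if absent.
- dish_a: beige petri dish with its lid on, 60 mm across (its foot 56 mm, up to 4 mm high) and 15 mm high, 16 g; origin: middle of its underside, z up. Lies in the tray at the start. None if absent.
- dish_b: beige petri dish with its lid on, 60 mm across (its foot 56 mm, up to 4 mm high) and 15 mm high, 16 g; origin: middle of its underside, z up. Lies in the tray at the start. None if absent.
- stack_low: pink petri dish, same size, the lower of the stack of two; origin as for dish, stands on the bench
- stack_top: pink petri dish, same size, on top of stack_low; its top is 15 mm above its origin
- amber_bottle: brown glass bottle, 52 mm wide, 125 mm tall; a bystander
- jar_orange: small clear jar with an orange cap, 38 mm wide, 66 mm tall; a bystander
- timer: lab timer, 66 x 62 x 20 mm; a bystander
Mind the look-alikes: they are no part of the job. Leave any green or yellow look-alike of the dish_a alone.

How it is judged:
On the way, in this order (a step that is already met when the one before it is completed fails the run):
1. the dryer is switched off before a dish is taken out of the tray (value of joint switch below 0.15 rad and distance of each of dish_a, dish_b from where it was at the start of the episode below 0.03 m), for 0.2 s.
2. with the dryer off, the dishes are on the stack and all tiles lie shingled in the tray (value of joint switch below 0.15 rad and horizontal distance between each of dish_a, dish_b and stack_top below 0.02 m and z of dish_a in the frame of stack_top between 0.011 and 0.034 m and angle between each of dish_a, dish_b, stack_top's own z axis and vertical below 0.1 rad and linear speed of each of dish_a, dish_b, tile_0, tile_1, tile_2, tile_3, tile_4 below 0.02 m/s and z of dish_b in the frame of stack_top between 0.011 and 0.034 m and distance between dish_a and dish_b above 0.011 m and horizontal distance between stack_top and stack_low below 0.02 m and height (world z) of stack_top below 0.02 m and angle between the z axis of each of tile_0, tile_1, tile_2, tile_3, tile_4 and the z axis of drain_line, either way round below 0.17 rad and angle between each of tile_0, tile_1, tile_2, tile_3, tile_4's own z axis and vertical below 0.6 rad and angle between the y axis of each of tile_0, tile_1, tile_2, tile_3, tile_4 and the y axis of dryer, either way round below 0.2 rad and y of tile_0 in the frame of tray_floor between -0.025 and 0.025 m and z of tile_0 in the frame of tray_floor between 0.004 and 0.019 m and x of tile_0 in the frame of tray_floor between -0.1 and 0.09 m and (x of tile_0 in the frame of tray_floor above 0.055 m or distance between tile_0 and tile_1 below 0.045 m or distance between tile_0 and tile_2 below 0.045 m or distance between tile_0 and tile_3 below 0.045 m or distance between tile_0 and tile_4 below 0.045 m) and distance between tile_0 and tile_1 above 0.02 m and distance between each of tile_0, tile_1 and tile_2 above 0.02 m and distance between each of tile_0, tile_1, tile_2 and tile_3 above 0.02 m and distance between each of tile_0, tile_1, tile_2, tile_3 and tile_4 above 0.02 m and y of tile_1 in the frame of tray_floor between -0.025 and 0.025 m and z of tile_1 in the frame of tray_floor between 0.004 and 0.019 m and x of tile_1 in the frame of tray_floor between -0.1 and 0.09 m and (x of tile_1 in the frame of tray_floor above 0.055 m or distance between tile_1 and tile_0 below 0.045 m or distance between tile_1 and tile_2 below 0.045 m or distance between tile_1 and tile_3 below 0.045 m or distance between tile_1 and tile_4 below 0.045 m) and y of tile_2 in the frame of tray_floor between -0.025 and 0.025 m and z of tile_2 in the frame of tray_floor between 0.004 and 0.019 m and x of tile_2 in the frame of tray_floor between -0.1 and 0.09 m and (x of tile_2 in the frame of tray_floor above 0.055 m or distance between tile_2 and tile_0 below 0.045 m or distance between tile_2 and tile_1 below 0.045 m or distance between tile_2 and tile_3 below 0.045 m or distance between tile_2 and tile_4 below 0.045 m) and y of tile_3 in the frame of tray_floor between -0.025 and 0.025 m and z of tile_3 in the frame of tray_floor between 0.004 and 0.019 m and x of tile_3 in the frame of tray_floor between -0.1 and 0.09 m and (x of tile_3 in the frame of tray_floor above 0.055 m or distance between tile_3 and tile_0 below 0.045 m or distance between tile_3 and tile_1 below 0.045 m or distance between tile_3 and tile_2 below 0.045 m or distance between tile_3 and tile_4 below 0.045 m) and y of tile_4 in the frame of tray_floor between -0.025 and 0.025 m and z of tile_4 in the frame of tray_floor between 0.004 and 0.019 m and x of tile_4 in the frame of tray_floor between -0.1 and 0.09 m and (x of tile_4 in the frame of tray_floor above 0.055 m or distance between tile_4 and tile_0 below 0.045 m or distance between tile_4 and tile_1 below 0.045 m or distance between tile_4 and tile_2 below 0.045 m or distance between tile_4 and tile_3 below 0.045 m)), for 0.3 s.
3. the dryer is switched on again (value of joint switch above 0.9 rad), for 0.2 s.
At the end, for the whole second after the job is handed in: Switch on (> 0.9); dishes level on the stack, within 20 mm of centred; every tile cavities up, foot on the tray floor, within 25 mm and 0.2 rad of the middle line and 0.17 rad of the drain slope, the first on the rest bar, centres of neighbours 20 to 45 mm apart; all at rest (value of joint switch above 0.9 rad and horizontal distance between each of dish_a, dish_b and stack_top below 0.02 m and z of dish_a in the frame of stack_top between 0.011 and 0.034 m and angle between each of dish_a, dish_b, stack_top's own z axis and vertical below 0.1 rad and linear speed of each of dish_a, dish_b, tile_0, tile_1, tile_2, tile_3, tile_4 below 0.02 m/s and z of dish_b in the frame of stack_top between 0.011 and 0.034 m and distance between dish_a and dish_b above 0.011 m and horizontal distance between stack_top and stack_low below 0.02 m and height (world z) of stack_top below 0.02 m and angle between the z axis of each of tile_0, tile_1, tile_2, tile_3, tile_4 and the z axis of drain_line, either way round below 0.17 rad and angle between each of tile_0, tile_1, tile_2, tile_3, tile_4's own z axis and vertical below 0.6 rad and angle between the y axis of each of tile_0, tile_1, tile_2, tile_3, tile_4 and the y axis of dryer, either way round below 0.2 rad and y of tile_0 in the frame of tray_floor between -0.025 and 0.025 m and z of tile_0 in the frame of tray_floor between 0.004 and 0.019 m and x of tile_0 in the frame of tray_floor between -0.1 and 0.09 m and (x of tile_0 in the frame of tray_floor above 0.055 m or distance between tile_0 and tile_1 below 0.045 m or distance between tile_0 and tile_2 below 0.045 m or distance between tile_0 and tile_3 below 0.045 m or distance between tile_0 and tile_4 below 0.045 m) and distance between tile_0 and tile_1 above 0.02 m and distance between each of tile_0, tile_1 and tile_2 above 0.02 m and distance between each of tile_0, tile_1, tile_2 and tile_3 above 0.02 m and distance between each of tile_0, tile_1, tile_2, tile_3 and tile_4 above 0.02 m and y of tile_1 in the frame of tray_floor between -0.025 and 0.025 m and z of tile_1 in the frame of tray_floor between 0.004 and 0.019 m and x of tile_1 in the frame of tray_floor between -0.1 and 0.09 m and (x of tile_1 in the frame of tray_floor above 0.055 m or distance between tile_1 and tile_0 below 0.045 m or distance between tile_1 and tile_2 below 0.045 m or distance between tile_1 and tile_3 below 0.045 m or distance between tile_1 and tile_4 below 0.045 m) and y of tile_2 in the frame of tray_floor between -0.025 and 0.025 m and z of tile_2 in the frame of tray_floor between 0.004 and 0.019 m and x of tile_2 in the frame of tray_floor between -0.1 and 0.09 m and (x of tile_2 in the frame of tray_floor above 0.055 m or distance between tile_2 and tile_0 below 0.045 m or distance between tile_2 and tile_1 below 0.045 m or distance between tile_2 and tile_3 below 0.045 m or distance between tile_2 and tile_4 below 0.045 m) and y of tile_3 in the frame of tray_floor between -0.025 and 0.025 m and z of tile_3 in the frame of tray_floor between 0.004 and 0.019 m and x of tile_3 in the frame of tray_floor between -0.1 and 0.09 m and (x of tile_3 in the frame of tray_floor above 0.055 m or distance between tile_3 and tile_0 below 0.045 m or distance between tile_3 and tile_1 below 0.045 m or distance between tile_3 and tile_2 below 0.045 m or distance between tile_3 and tile_4 below 0.045 m) and y of tile_4 in the frame of tray_floor between -0.025 and 0.025 m and z of tile_4 in the frame of tray_floor between 0.004 and 0.019 m and x of tile_4 in the frame of tray_floor between -0.1 and 0.09 m and (x of tile_4 in the frame of tray_floor above 0.055 m or distance between tile_4 and tile_0 below 0.045 m or distance between tile_4 and tile_1 below 0.045 m or distance between tile_4 and tile_2 below 0.045 m or distance between tile_4 and tile_3 below 0.045 m)); the robot touches nothing.
It fails at once if the brown bottle is moved more than 3 cm (distance of amber_bottle from where it was at the start of the episode above 0.03 m).
It fails at once if the orange-capped jar is moved more than 3 cm (distance of jar_orange from where it was at the start of the episode above 0.03 m).
It fails at once if the timer is moved more than 3 cm (distance of timer from where it was at the start of the episode above 0.03 m).
Of dish_a, dish_b only 1 to 2 are there at a start; the rules pass over those that are not, and their reading is None.
Of tile_0, tile_1, tile_2, tile_3, tile_4 only 3 to 5 are there at a start; the rules pass over those that are not, and their reading is None.
At some moment in a run one of tile_0, tile_1, tile_2, tile_3, tile_4 may be knocked a few centimetres aside while the robot is not near it.
Once in a run the grip may slacken for a moment while it holds something.
It also fails if it takes over 210 s, if anything falls off the work surface, if the arm or the gripper's body presses on something with over 40 N, if the wrist force passes 120 N, or if a joint passes its speed limit or range.

### The arm

A 7-joint arm with a two-finger parallel gripper is mounted at the origin on a cart in front of the work surface, level with it; the furniture and walls round the work are solid. World frame = base frame: x ahead of the robot, y to its left, z up, the work surface at z = 0. Lengths are in m, angles in rad, forces in N, time in s.
With the tool pointing down it reaches from about 0.425 to 0.925 m from the base axis. Payload 6.8 kg.
Tool frame: the origin (TCP) lies on the centre line of the jaws, within the pads' length; the fingertips stand 8 mm ahead of it and the grasp point (between the pads) lies 11 mm behind it (bot.tips_ahead is the distance from the TCP to the fingertips, in m); z points along the fingers, y is the line along which they close (so a half turn about z gives the same grasp; the last joint's range is limited). The gripper opens to 85 mm and grips with 20 to 120 N. Pads are 22 mm wide; open, the fingers measure 114 mm over their backs; the gripper's body (76 mm by 85 mm) begins 54 mm behind the grasp point. The pads swing forward as they close: fully open they stand 13 mm farther back than shut.
Start: joints at [-1.257, 0.477, 0.022, 1.555, -0.011, 1.109, -0.083], TCP at [0.276, 0.616, 0.239] pointing down, gripper open.
Joint ranges: [-2.96, 2.96], [-0.34, 2.1], [-1.41, 1.46], [0.24, 2.44], [-1.37, 4.51], [0.17, 1.92], [-2.96, 2.96]. Speed limits (rad/s): [2.39, 2.39, 3.14, 3.14, 3.14, 3.14, 3.14].

### API

Orientations are given as a unit quaternion [w, x, y, z].
In Python, from station import bot gives the robot as it stands.
- The arm moves only by the tool send_rows, never from a script. Its argument "deltas" is text: rows parted by semicolons, each of 4 numbers parted by spaces: the shift along the tool's x, y, z in m, then the turn about the tool's z in degrees. In form: x y z spin; .... A call has 1 to 5 rows; each row is the pose to reach, as a shift and turn from the pose commanded when the call began, along the tool's axes at that moment; what a row does not reach only later rows make up. A row lasts 1/10 s, in which the tool goes at most 50 mm and 8.59 degrees, less where a joint would pass 70% of its speed; a pose out of reach is approached as far as the arm can. A call with a gripper value outside its range is refused whole. "claw" is the opening, from 0 (shut) to 1 (fully open), set as the call begins (left out, the last holds). The fingers move at their own pace and stop on an object; "force" is the grip in N (left out, the last holds). Time passes only in rows, so rows that repeat a pose let the fingers close. It gives the time, the measured TCP pose, the force, the opening and the grip force at its end, in the units of the state.
- bot.get_obs(): the state, without advancing time (a new reading comes with each control period).
- bot.read_camera(name): name is "scene" or "side" or "wrist"; returns a dict with "img" (480x640x3 uint8, red, green, blue), "depth" (480x640 float32, m along the optical axis (not along the pixel's ray), 0 where there is no reading), "fx", "fy", "cx", "cy" (pixels), "camera_from_world" (4x4, takes a point from world to camera coordinates). Camera axes: x right, y up, looking along -z (the intrinsics and any distortion apply to the point x, -y, -z); pixel columns grow to the right and rows downward; lengths in m; the calibration is good to about 2 mm. A picture is of the moment at which its call begins.
- bot.hand_in(): hands the job in; it is judged then, once.
Trained networks look in a picture, given as the dict that the camera call returned (one of the last four; its "shot" number tells which), for a name from the list of things; names that differ only in an ending like _2 or _b are one class to them, and where a whole thing is asked for, a point or a joint stands for the part that bears it (a point fixed in the world has none). Each returns a list of dicts, best first, with "confidence" (0 to 1); they miss things now and then, are a little off and sometimes report something else, mostly with a low value. They report only what shows in the picture. A call takes as long as a camera call. They do not tell look-alikes from the thing itself.
- bot.masks_of(picture, query): "mask" (480x640 bool, what is visible of it).
- bot.landmark_of(picture, query): "xyz" ([x, y, z] in m, in world coordinates, good to about 4 mm: a listed point, or the origin of a listed thing).
The state is a dict: "t": time; "q": joint angles; "joint_vel": joint speeds; "joint_torque": joint torques, N m; "eef_pos": TCP position; "tool_rot": TCP orientation; "contact_force": force on the tool from outside, world axes, zero at the start; "torque": the same for the moment, N m; "gripper_width": opening from 0.0 (shut) to 1.0 (fully open); "grasp_force": force on a finger pad.
Only numpy, scipy, OpenCV 4.12 (cv2) and the standard library are available. Lean on these libraries where they do the work, as an engineer would, in place of code of your own. Each camera call takes 0.05 s, during which the arm holds its last target. There are 200 camera calls.

## Working session

There is one attempt and no reset: what is moved stays moved. The work goes in short steps, Python scripts to look and compute and a tool call to move; the robot and the scene stay as the last step left them, time stands still between calls to the robot, and variables do not carry over. Pictures are saved under pics/ and viewed, at most 14 in all, crops included, and the job is handed in when it is done.

Besides the shell and the picture viewer there is one more tool, called after ">>>" by a JSON object that holds its "fn" and its "kwargs". send_rows: Moves the arm, as the interface text tells. Its arguments: {"type":"object","properties":{"deltas":{"type":"string"},"claw":{"type":"number"},"force":{"type":"number"}},"required":["deltas"]}

```bash
ls; mkdir -p pics
cat > h.py <<'E'
import numpy as np, cv2
from station import bot
def w2p(p,c):
    q=c["camera_from_world"]@np.append(p,1); return np.array([c["cx"]+c["fx"]*q[0]/-q[2], c["cy"]-c["fy"]*q[1]/-q[2]])
def cloud(c):
    v,u=np.mgrid[0:480,0:640]; d=c["depth"]
    P=np.stack([(u-c["cx"])/c["fx"]*d,-(v-c["cy"])/c["fy"]*d,-d,np.ones_like(d)],-1)
    W=P@np.linalg.inv(c["camera_from_world"]).T
    W=W[...,:3]; W[d<=0]=np.nan; return W
def save(c,n): cv2.imwrite("pics/%s.png"%n,c["img"][...,::-1])
E
python3 - <<'E'
from h import *
np.set_printoptions(precision=3,suppress=True)
o=bot.get_obs(); print({k:np.round(v,3) for k,v in o.items()}, bot.tips_ahead)
for n in("scene","side"):
    c=bot.read_camera(n); save(c,n+"0"); print(n,[x for x in c if x not in("img","depth")], np.linalg.inv(c["camera_from_world"]))
    for q in("dryer","switch_grip","tray_floor","tile_0","dish_a","stack_top","amber_bottle","jar_orange","timer"):
        print(q,[(np.round(r["xyz"],3).tolist(),round(r["confidence"],2)) for r in bot.landmark_of(c,q)])
E
```

```text
pics
{'t': np.float64(0.0), 'q': array([-1.257,  0.478,  0.022,  1.556, -0.012,  1.109, -0.083]), 'joint_vel': array([ 0.001, -0.   ,  0.002,  0.001, -0.001,  0.   ,  0.   ]), 'joint_torque': array([ -0.001, -59.647,   1.608, -28.119,   0.012,   0.01 ,   0.   ]), 'eef_pos': array([0.276, 0.615, 0.238]), 'tool_rot': array([-0.   ,  0.209,  0.978, -0.001]), 'contact_force': array([-0.528, -0.509, -0.821]), 'torque': array([0.017, 0.026, 0.025]), 'grasp_force': np.float64(0.0), 'gripper_width': np.float64(0.996)} 0.008
scene ['fx', 'fy', 'cx', 'cy', 'camera_from_world', 'shot'] [[ 0.902  0.235 -0.363  0.132]
 [-0.433  0.505 -0.747 -0.78 ]
 [ 0.008  0.831  0.557  0.651]
 [ 0.     0.     0.     1.   ]]
dryer [([0.548, -0.048, -0.001], 0.61), ([0.654, -0.302, 0.003], 0.43)]
switch_grip [([0.505, 0.105, 0.081], 0.81), ([0.47, -0.046, 0.042], 0.65)]
tray_floor [([0.546, -0.044, 0.045], 0.76)]
tile_0 [([0.525, -0.396, 0.0], 0.73), ([0.414, -0.377, -0.0], 0.62), ([0.442, 0.271, 0.002], 0.56)]
dish_a [([0.338, 0.094, 0.0], 0.86), ([0.366, -0.224, -0.001], 0.81), ([0.57, -0.06, 0.04], 0.65), ([0
[... 466 characters left out ...]
    1.   ]]
dryer []
switch_grip [([0.512, 0.1, 0.081], 0.65), ([0.571, -0.058, 0.041], 0.23)]
tray_floor [([0.548, -0.048, 0.041], 0.56)]
tile_0 [([0.527, -0.4, -0.002], 0.82), ([0.44, 0.272, -0.004], 0.68), ([0.408, -0.375, 0.0], 0.62), ([0.518, -0.265, -0.002], 0.62)]
dish_a [([0.571, -0.059, 0.045], 0.91), ([0.353, 0.183, -0.001], 0.89), ([0.33, -0.108, -0.0], 0.72), ([0.34, 0.097, -0.001], 0.66), ([0.369, -0.223, 0.001], 0.63), ([0.468, -0.046, 0.042], 0.62), ([0.553, -0.048, 0.04], 0.25)]
stack_top [([0.525, 0.344, 0.012], 0.82), ([0.47, -0.046, 0.041], 0.36)]
amber_bottle [([0.668, -0.244, 0.001], 0.65)]
jar_orange [([0.654, -0.3, -0.001], 0.67)]
timer [([0.346, 0.337, -0.002], 0.81)]
```

View pics/scene0.png

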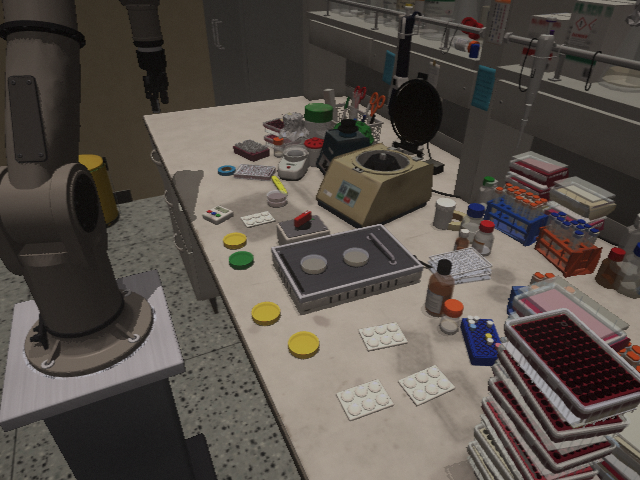

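View pics/side0.png

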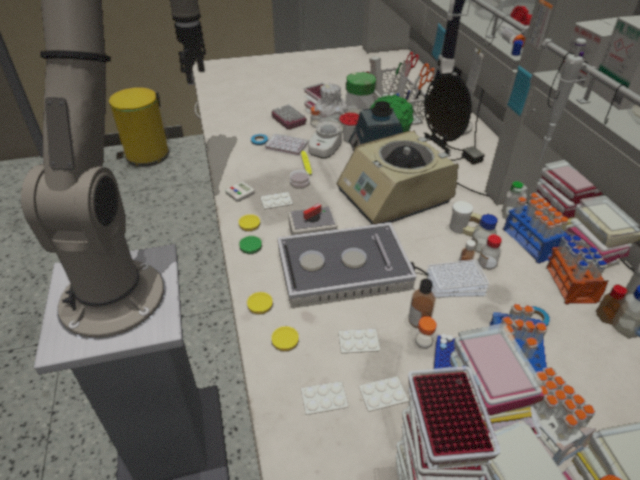

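```bash
cat >> h.py <<'E'
def rect(P): # footprint rectangle of points -> centre, sizes, angle of long side (deg)
    (c,s,a)=cv2.minAreaRect((P[:,:2]*1000).astype(np.float32))
    if s[0]<s[1]: s=s[::-1]; a+=90
    return np.round(c,1),np.round(s,1),round((a+90)%180-90,1)
def trim(P,k=1): # drop stray points
    m=np.median(P,0); 
    return P[np.all(abs(P-m)<[.08,.08,.08],1)]
E
python3 - <<'E'
from h import *
for n in("scene","side"):
    c=bot.read_camera(n); W=cloud(c); im=cv2.cvtColor(c["img"],cv2.COLOR_RGB2HSV).astype(int)
    print(n)
    for q in("tile_0","dish_a","stack_top"):
        for r in bot.masks_of(c,q):
            P=W[r["mask"]]; P=P[np.isfinite(P[:,0])]; 
            if len(P)<20: continue
            P=trim(P); zt=np.percentile(P[:,2],75); T=P[abs(P[:,2]-zt)<.004]
            col=np.median(c["img"][r["mask"]],0)
            print(q,round(r["confidence"],2),len(T),"z",round(zt,4),*rect(T),col)
    X,Y,Z=W[...,0],W[...,1],W[...,2]
    red=((im[...,0]<8)|(im[...,0]>172))&(im[...,1]>130)&(abs(X-.51)<.06)&(abs(Y-.1)<.06)&(Z>.055)
    P=W[red]; print("handle",len(P),P[:,2].max(),*rect(P[P[:,2]>.084]))
    m=(Z>.036)&(Z<.055)&(X>.36)&(X<.75)&(Y<.085)&(Y>-.17)
    m=cv2.erode(m.astype(np.uint8),np.ones((3,3)))>0
    P=W[m]; print("tray",len(P),*rect(P))
    m=(Z>.055)&(Z<.065)&(X>.58)&(X<.75)&(Y<.05)&(Y>-.15)
    P=W[m]; print("bar",len(P),*rect(P), P[:,2].max())
E
```

```text
scene
tile_0 0.73 1244 z 0.0074 [ 527.4 -398.2] [85.5 57.7] 0.2 [181. 176. 164.]
tile_0 0.65 896 z 0.0074 [ 520.5 -264.9] [84.9 60.7] -10.0 [183. 177. 165.]
tile_0 0.58 301 z 0.0082 [442.3 270.8] [81.5 58.6] 0.2 [177. 172. 160.]
tile_0 0.57 1377 z 0.0074 [ 412.9 -376.9] [83.6 59.4] -4.2 [182. 176. 165.]
dish_a 0.79 292 z 0.0157 [339.9  93.7] [57.4 57.2] 12.8 [ 45. 101.  50.]
dish_a 0.63 584 z 0.0156 [ 366.4 -222.7] [60.3 57.5] -65.3 [175. 154.  56.]
dish_a 0.6 247 z 0.0157 [351.2 182.9] [59.3 58. ] 37.1 [172. 151.  55.]
dish_a 0.57 318 z 0.0564 [570.  -60.7] [58.5 58.2] -47.9 [120. 114. 107.]
dish_a 0.57 454 z 0.0157 [ 329.6 -110.2] [57.9 57.8] -80.4 [175. 153.  56.]
dish_a 0.56 335 z 0.0567 [471.4 -45.8] [58.9 56.5] 53.3 [122.  115.  107.5]
dish_a 0.17 1905 z 0.0422 [527.4 -63.7] [159.9 159.8] -90.0 [63. 60. 60.]
stack_top 0.74 163 z 0.0307 [528.6 343.9] [59.2 56.1] 79.8 [122. 108. 106.]
stack_top 0.18 313 z 0.0079 [442.4 272.9] [82.  62.6] -0.8 [172.5 167.  156. ]
handle 150 0.09391735586583982 [506.5 100.3] [54.3 13.2] 25.3
tray 5650 [549.6 -30. ] [298.  239.2] -2.5
bar 182 [615. 
[... 334 characters left out ...]
 [190. 190. 182.]
dish_a 0.81 412 z 0.014 [ 330.8 -112. ] [58.9 57.9] 64.7 [188. 177.  56.]
dish_a 0.79 351 z 0.0549 [570.5 -61.2] [60.9 58.7] 60.2 [146. 145. 139.]
dish_a 0.69 507 z 0.0138 [ 366.5 -223.8] [60.  59.5] 66.2 [188. 178.  58.]
dish_a 0.68 350 z 0.0549 [468.9 -46.2] [59.6 57.5] 75.2 [147. 145. 139.]
dish_a 0.67 268 z 0.0138 [339.9  93.1] [60.5 56.9] 81.9 [ 61. 136.  74.]
dish_a 0.59 235 z 0.0138 [350.7 181.5] [65.7 54.6] 82.5 [186. 175.  56.]
stack_top 0.82 178 z 0.0283 [527.5 341.4] [59.  58.2] 62.0 [150. 141. 140.]
handle 119 0.09198152245492586 [504.3  95.9] [47.4 11.6] 26.9
tray 5312 [550.5 -29.2] [296.  241.8] -3.1
bar 117 [615.1 -51.5] [111.1  66.9] 86.2 0.06283062692652064
```

```bash
cat >> h.py <<'E'
from scipy.spatial.transform import Rotation as Rt
def pose():
    o=bot.get_obs(); R=Rt.from_quat(np.roll(o["tool_rot"],-1)).as_matrix()
    return o, o["eef_pos"], R
def plan(*wps,p=None,a=None):
    """wps: (x,y,z,world angle of tool y in deg or None, name). prints call rows, chained"""
    if p is None:
        o,p,R=pose(); a=np.degrees(np.arctan2(R[1,1],R[0,1])); print("t",round(o["t"],2),"p",np.round(p,4),"a",round(a,1),"w",round(o["gripper_width"],3),"tilt",np.round(R[:2,2],3))
    for w in wps:
        t=np.array(w[:3]); b=a if w[3] is None else w[3]
        y=np.array([np.cos(np.radians(a)),np.sin(np.radians(a)),0]); z=np.array([0,0,-1.]); x=np.cross(y,z)
        d=t-p; s=-((b-a+180)%360-180)
        n=max(np.linalg.norm(d)/.05,abs(s)/8.59)
        print(" ".join("%.4f"%v for v in (d@x,d@y,d@z)),"%.1f"%s,"rows %.1f"%n,w[4:])
        p,a=t,b
E
python3 - <<'E'
from h import *
plan((.276,.616,.239,1),(.505,.098,.20,-64),(.505,.098,.079,-64),(.505,.098,.079,-4),(.505,.098,.2,-4))
c=bot.read_camera("wrist"); save(c,"w0"); print(np.linalg.inv(c["camera_from_world"])[:3,3])
E
```

```text
t 1.4 p [0.2763 0.6158 0.2393] a 65.8 w 1.0 tilt [-0.  0.]
0.0004 0.0000 0.0003 64.8 rows 7.5 ()
-0.5219 0.2199 0.0390 65.0 rows 11.4 ()
0.0000 0.0000 0.1210 0.0 rows 2.4 ()
0.0000 0.0000 0.0000 -60.0 rows 7.0 ()
0.0000 0.0000 -0.1210 0.0 rows 2.4 ()
[0.20655878 0.64609937 0.37388675]
```

```bash
cat >> h.py <<'E'
def go(*wps):
    """like plan, but cuts every waypoint into calls of at most 5 rows (straight line)"""
    o,p,R=pose(); a=np.degrees(np.arctan2(R[1,1],R[0,1])); print("t",round(o["t"],2),"p",np.round(p,4),"a",round(a,1),"w",round(o["gripper_width"],3),"gf",round(o["grasp_force"],1),"F",np.round(o["contact_force"],1))
    for w in wps:
        t=np.array(w[:3]); b=a if w[3] is None else w[3]; s=(b-a+180)%360-180
        n=int(np.ceil(max(np.linalg.norm(t-p)/.048,abs(s)/8.4)/4.6-1e-6)) or 1
        print(w[4:] or "", t)
        for i in range(n):
            q=p+(t-p)*i/n; r=p+(t-p)*(i+1)/n
            plan((*r,a+s*(i+1)/n),p=q,a=a+s*i/n)
        p,a=t,b
E
python3 - <<'E'
from h import *
go((.505,.098,.20,-64),(.505,.098,.079,-64))
E
```

```text
t 1.45 p [0.2763 0.6158 0.2393] a 65.8 w 1.0 gf 0.0 F [-0.4 -0.6  1.8]
 [0.505 0.098 0.2  ]
-0.1052 -0.0947 0.0098 32.5 rows 3.8 ()
-0.1396 -0.0235 0.0098 32.5 rows 3.8 ()
-0.1304 0.0551 0.0098 32.5 rows 3.8 ()
-0.0804 0.1164 0.0098 32.5 rows 3.8 ()
 [0.505 0.098 0.079]
0.0000 0.0000 0.1210 -0.0 rows 2.4 ()
```

>>> {"fn": "send_rows", "kwargs": {"deltas": "-0.105 -0.095 0.01 32.5; -0.105 -0.095 0.01 32.5; -0.105 -0.095 0.01 32.5; -0.105 -0.095 0.01 32.5; -0.105 -0.095 0.01 32.5", "claw": 0.7, "force": 40}}

```text
t: 1.95
eef_pos: [0.3341, 0.4852, 0.2297]
tool_rot: [0.0, 0.476, 0.879, 0.0]
contact_force: [-0.2, 1.3, 0.3]
gripper_width: 0.704
grasp_force: 0.0
```

>>> {"fn": "send_rows", "kwargs": {"deltas": "-0.14 -0.0235 0.01 32.5; -0.14 -0.0235 0.01 32.5; -0.14 -0.0235 0.01 32.5; -0.14 -0.0235 0.01 32.5; -0.14 -0.0235 0.01 32.5"}}

```text
t: 2.45
eef_pos: [0.3907, 0.3567, 0.2195]
tool_rot: [-0.0, 0.701, 0.713, 0.0]
contact_force: [0.3, 0.2, 0.8]
gripper_width: 0.7
grasp_force: 0.0
```

>>> {"fn": "send_rows", "kwargs": {"deltas": "-0.13 0.055 0.01 32.5; -0.13 0.055 0.01 32.5; -0.13 0.055 0.01 32.5; -0.13 0.055 0.01 32.5; -0.13 0.055 0.01 32.5"}}

```text
t: 2.95
eef_pos: [0.4477, 0.2283, 0.2094]
tool_rot: [-0.0, 0.872, 0.489, 0.0]
contact_force: [0.3, 0.9, 0.9]
gripper_width: 0.7
grasp_force: 0.0
```

>>> {"fn": "send_rows", "kwargs": {"deltas": "-0.08 0.116 0.01 32.5; -0.08 0.116 0.01 32.5; -0.08 0.116 0.01 32.5; -0.08 0.116 0.01 32.5; -0.08 0.116 0.01 32.5"}}

```text
t: 3.45
eef_pos: [0.5046, 0.0997, 0.1992]
tool_rot: [-0.0, 0.974, 0.227, 0.0]
contact_force: [0.8, 1.1, -0.2]
gripper_width: 0.701
grasp_force: 0.0
```

```bash
cat >> h.py <<'E'
def handle(W,im):
    h=cv2.cvtColor(im,cv2.COLOR_RGB2HSV).astype(int); X,Y,Z=W[...,0],W[...,1],W[...,2]
    red=((h[...,0]<8)|(h[...,0]>172))&(h[...,1]>130)&(abs(X-.505)<.06)&(abs(Y-.1)<.06)
    P=W[red&(Z>.084)]; return (len(P),P[:,2].max(),*rect(P)) if len(P)>9 else None
E
python3 - <<'E'
from h import *
c=bot.read_camera("wrist"); save(c,"w1"); W=cloud(c); print(handle(W,c["img"]))
go((.505,.098,.079,-64))
E
```

```text
(1170, np.float64(0.09384496129731473), array([508.9, 102.3]), array([55. , 12.7]), 26.6)
t 3.5 p [0.5043 0.1006 0.1991] a -63.5 w 0.7 gf 0.0 F [-0.7  1.7 -0.5]
 [0.505 0.098 0.079]
-0.0005 0.0027 0.1201 0.5 rows 2.4 ()
```

>>> {"fn": "send_rows", "kwargs": {"deltas": "0.003 0.001 0.05 0; 0.003 0.001 0.09 0; 0.003 0.001 0.11 0; 0.003 0.001 0.12 0; 0.003 0.001 0.12 0"}}

```text
t: 4.0
eef_pos: [0.5065, 0.1003, 0.0784]
tool_rot: [-0.0, 0.974, 0.227, -0.001]
contact_force: [0.4, -0.5, 0.3]
gripper_width: 0.703
grasp_force: 0.0
```

>>> {"fn": "send_rows", "kwargs": {"deltas": "0 0 0 0; 0 0 0 0; 0 0 0 0; 0 0 0 0", "claw": 0}}

```text
t: 4.4
eef_pos: [0.507, 0.1014, 0.0807]
tool_rot: [-0.002, 0.974, 0.225, 0.0]
contact_force: [-4.5, 6.5, 11.6]
gripper_width: 0.143
grasp_force: 41.0
```

>>> {"fn": "send_rows", "kwargs": {"deltas": "0 0 0 -8; 0 0 0 -16; 0 0 0 -24; 0 0 0 -32; 0 0 0 -40"}}

```text
t: 4.9
eef_pos: [0.5079, 0.1006, 0.0807]
tool_rot: [-0.001, 0.837, 0.547, 0.001]
contact_force: [-1.3, 4.5, 3.8]
gripper_width: 0.147
grasp_force: 39.9
```

>>> {"fn": "send_rows", "kwargs": {"deltas": "0 0 0 -7; 0 0 0 -14; 0 0 0 -20; 0 0 0 -20"}}

```text
t: 5.3
eef_pos: [0.5086, 0.1004, 0.0807]
tool_rot: [0.0, 0.731, 0.682, 0.002]
contact_force: [0.3, 5.8, 6.1]
gripper_width: 0.139
grasp_force: 40.1
```

Run:
```python
from h import *
go()
o=bot.get_obs();print(o["torque"])
```

```text
t 5.3 p [0.5086 0.1004 0.0807] a -4.0 w 0.139 gf 40.1 F [0.3 5.8 6.1]
[1.22775092 0.13747085 0.11393451]
```

>>> {"fn": "send_rows", "kwargs": {"deltas": "0 0 0 0; 0 0 0 0; 0 0 -0.05 0; 0 0 -0.1 0; 0 0 -0.12 0", "claw": 0.6}}

```text
t: 5.8
eef_pos: [0.5091, 0.0979, 0.2032]
tool_rot: [0.001, 0.733, 0.68, 0.002]
contact_force: [0.1, 0.5, 0.6]
gripper_width: 0.601
grasp_force: 0.0
```

Run:
```python
from h import *
c=bot.read_camera("wrist"); save(c,"w2"); W=cloud(c); print(handle(W,c["img"]))
for n in ("scene","wrist"):
    c=bot.read_camera(n); save(c,n+"3")
    print(n,[(np.round(r["xyz"],3).tolist(),round(r["confidence"],2)) for q in("tray_floor","dish_a","stack_top") for r in bot.landmark_of(c,q)])
go((.470,-.046,.2,-3))
```

```text
(1115, np.float64(0.09325629877734098), array([507.8, 102.6]), array([54.5, 12.9]), 86.1)
scene [([0.548, -0.046, 0.043], 0.74), ([0.568, -0.06, 0.039], 0.95), ([0.353, 0.185, -0.003], 0.83), ([0.339, 0.097, -0.0], 0.8), ([0.329, -0.11, 0.004], 0.68), ([0.474, -0.045, 0.042], 0.64), ([0.367, -0.224, -0.005], 0.59), ([0.523, 0.342, 0.016], 0.61)]
wrist [([0.552, -0.049, 0.04], 0.57), ([0.348, 0.188, 0.003], 0.85), ([0.468, -0.045, 0.045], 0.76), ([0.577, -0.063, 0.037], 0.75), ([0.339, 0.095, 0.002], 0.68), ([0.55, -0.051, 0.039], 0.46)]
t 6.25 p [0.5065 0.0982 0.198 ] a -4.2 w 0.595 gf 0.0 F [ 0.  -0.3  0.5]
 [ 0.47  -0.046  0.2  ]
-0.1465 -0.0259 -0.0020 -1.2 rows 3.0 ()
```

View pics/w2.png

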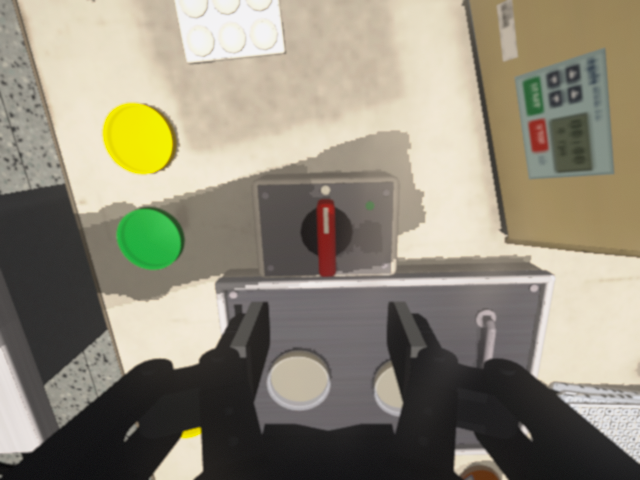

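Run:
```python
from h import *
go((.470,-.046,.15,-93),(.470,-.046,.05,-93),(.470,-.046,.2,-93),(.525,.3425,.2,-93),(.525,.3425,.06,-93))
```

```text
t 6.25 p [0.5065 0.0982 0.198 ] a -4.2 w 0.595 gf 0.0 F [ 0.  -0.3  0.5]
 [ 0.47  -0.046  0.15 ]
-0.0488 -0.0086 0.0160 29.6 rows 3.4 ()
-0.0467 0.0166 0.0160 29.6 rows 3.4 ()
-0.0324 0.0375 0.0160 29.6 rows 3.4 ()
 [ 0.47  -0.046  0.05 ]
0.0000 0.0000 0.1000 -0.0 rows 2.0 ()
 [ 0.47  -0.046  0.2  ]
0.0000 0.0000 -0.1500 -0.0 rows 3.0 ()
 [0.525  0.3425 0.2   ]
0.0173 -0.1954 0.0000 -0.0 rows 3.9 ()
0.0173 -0.1954 0.0000 -0.0 rows 3.9 ()
 [0.525  0.3425 0.06  ]
0.0000 0.0000 0.1400 -0.0 rows 2.8 ()
```

>>> {"fn": "send_rows", "kwargs": {"deltas": "-0.049 -0.0085 0.016 29.6; -0.049 -0.0085 0.016 29.6; -0.049 -0.0085 0.016 29.6; -0.049 -0.0085 0.016 29.6", "claw": 0.95, "force": 25}}

```text
t: 6.65
eef_pos: [0.4947, 0.0497, 0.1825]
tool_rot: [-0.0, 0.883, 0.468, -0.001]
contact_force: [-0.0, 1.5, 0.5]
gripper_width: 0.951
grasp_force: 0.0
```

>>> {"fn": "send_rows", "kwargs": {"deltas": "-0.0465 0.0165 0.016 29.6; -0.0465 0.0165 0.016 29.6; -0.0465 0.0165 0.016 29.6; -0.0465 0.0165 0.016 29.6"}}

```text
t: 7.05
eef_pos: [0.4826, 0.0019, 0.1665]
tool_rot: [0.0, 0.974, 0.227, -0.001]
contact_force: [0.1, 0.3, -0.7]
gripper_width: 0.947
grasp_force: 0.0
```

>>> {"fn": "send_rows", "kwargs": {"deltas": "-0.0325 0.0375 0.016 29.6; -0.0325 0.0375 0.016 29.6; -0.0325 0.0375 0.016 29.6; -0.0325 0.0375 0.016 29.6; -0.0325 0.0375 0.016 29.6"}}

```text
t: 7.55
eef_pos: [0.4705, -0.0458, 0.1507]
tool_rot: [0.0, 1.0, -0.026, -0.001]
contact_force: [-0.1, 0.1, -0.3]
gripper_width: 0.951
grasp_force: 0.0
```

```bash
cat >> h.py <<'E'
def tops(c,q,ztol=.004):
    W=cloud(c); out=[]
    for r in bot.masks_of(c,q):
        P=W[r["mask"]]; P=P[np.isfinite(P[:,0])]
        if len(P)<20: continue
        P=trim(P); zt=np.percentile(P[:,2],75); T=P[abs(P[:,2]-zt)<ztol]
        print(q,round(r["confidence"],2),len(T),"z",round(zt,4),*rect(T)); out.append(r["mask"])
    return W,out
E
python3 - <<'E'
from h import *
c=bot.read_camera("wrist"); save(c,"w4"); tops(c,"dish_a")
go((.470,-.046,.05,-93))
E
```

```text
dish_a 0.97 8548 z 0.0561 [571.2 -61.2] [59.4 58.9] -43.7
dish_a 0.95 3413 z 0.015 [ 367.4 -223.4] [60.2 60. ] 21.6
dish_a 0.77 1834 z 0.0149 [360.7 184.1] [60.3 41.2] -87.4
dish_a 0.75 5823 z 0.056 [470.9 -45.4] [59.9 59.4] -15.8
dish_a 0.74 2911 z 0.015 [ 330.6 -107.7] [60.4 55.2] 22.0
t 7.65 p [ 0.4706 -0.0456  0.1509] a -92.8 w 0.947 gf 0.0 F [-0.   0.1 -0.1]
 [ 0.47  -0.046  0.05 ]
-0.0006 0.0004 0.1009 0.2 rows 2.0 ()
```

Wrist and other cameras agree. Pick the first dish.

>>> {"fn": "send_rows", "kwargs": {"deltas": "0 0 0.045 0; 0 0 0.08 0; 0 0 0.095 0; 0 0 0.1 0; 0 0 0.1 0"}}

```text
t: 8.15
eef_pos: [0.4706, -0.0458, 0.051]
tool_rot: [0.0, 1.0, -0.026, -0.001]
contact_force: [-1.2, 0.8, 0.5]
gripper_width: 0.948
grasp_force: 0.0
```

>>> {"fn": "send_rows", "kwargs": {"deltas": "0 0 0 0; 0 0 0 0; 0 0 0 0; 0 0 0 0", "claw": 0.4}}

```text
t: 8.55
eef_pos: [0.4718, -0.0457, 0.0526]
tool_rot: [-0.0, 1.0, -0.026, 0.001]
contact_force: [-1.2, -0.1, 5.4]
gripper_width: 0.674
grasp_force: 25.6
```

>>> {"fn": "send_rows", "kwargs": {"deltas": "0 0 -0.02 0; 0 0 -0.06 0; 0 0 -0.11 0; 0 0 -0.15 0; 0 0 -0.15 0"}}

```text
t: 9.05
eef_pos: [0.4744, -0.0459, 0.2068]
tool_rot: [-0.002, 1.0, -0.026, 0.005]
contact_force: [0.6, 0.4, -1.4]
gripper_width: 0.672
grasp_force: 27.3
```

Run:
```python
from h import *
go((.527,.3425,.18,-93))
```

```text
t 9.05 p [ 0.4744 -0.0459  0.2068] a -93.0 w 0.672 gf 27.3 F [ 0.6  0.4 -1.4]
 [0.527  0.3425 0.18  ]
0.0162 -0.1953 0.0134 0.0 rows 3.9 ()
0.0161 -0.1953 0.0134 0.0 rows 3.9 ()
```

>>> {"fn": "send_rows", "kwargs": {"deltas": "0.016 -0.195 0.013 0; 0.016 -0.195 0.013 0; 0.016 -0.195 0.013 0; 0.016 -0.195 0.013 0; 0.016 -0.195 0.013 0"}}

```text
t: 9.55
eef_pos: [0.4968, 0.156, 0.1879]
tool_rot: [-0.001, 1.0, -0.02, 0.0]
contact_force: [0.3, -0.3, -0.5]
gripper_width: 0.681
grasp_force: 27.3
```

>>> {"fn": "send_rows", "kwargs": {"deltas": "0.016 -0.12 0.013 0; 0.016 -0.195 0.013 0; 0.016 -0.195 0.013 0; 0.016 -0.195 0.013 0; 0.016 -0.195 0.013 0"}}

```text
t: 10.05
eef_pos: [0.5213, 0.3504, 0.1744]
tool_rot: [-0.001, 1.0, -0.021, -0.0]
contact_force: [0.6, -0.8, 0.3]
gripper_width: 0.674
grasp_force: 27.3
```

Run:
```python
from h import *
c=bot.read_camera("wrist"); save(c,"w5"); tops(c,"stack_top"); print([(np.round(r["xyz"],3),r["confidence"]) for r in bot.landmark_of(c,"stack_top")])
go((.527,.3425,.043,-93))
```

```text
stack_top 0.66 4073 z 0.0298 [530.7 343.9] [59.3 55.6] 84.0
[(array([0.53 , 0.345, 0.015]), 0.88), (array([0.347, 0.335, 0.002]), 0.23)]
t 10.2 p [0.5229 0.3411 0.1751] a -93.0 w 0.681 gf 27.3 F [ 0.4 -1.  -0.3]
 [0.527  0.3425 0.043 ]
0.0040 -0.0016 0.1321 0.0 rows 2.6 ()
```

View pics/w5.png

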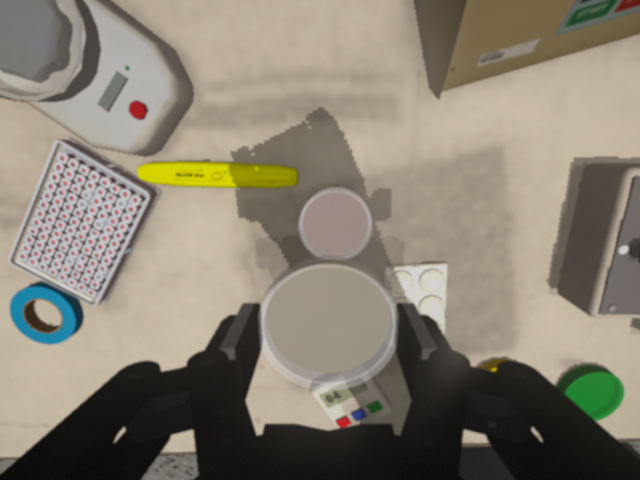

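>>> {"fn": "send_rows", "kwargs": {"deltas": "0.0065 -0.0025 0.04 0; 0.0065 -0.0025 0.08 0; 0.0065 -0.0025 0.11 0; 0.0065 -0.0025 0.12 0; 0.0065 -0.0025 0.12 0"}}

```text
t: 10.7
eef_pos: [0.5294, 0.3423, 0.0547]
tool_rot: [0.001, 1.0, -0.027, -0.001]
contact_force: [0.3, 0.2, 0.0]
gripper_width: 0.674
grasp_force: 27.3
```

>>> {"fn": "send_rows", "kwargs": {"deltas": "0 0 0.003 0; 0 0 0.006 0; 0 0 0.009 0; 0 0 0.011 0; 0 0 0.011 0"}}

```text
t: 11.2
eef_pos: [0.5295, 0.3445, 0.0443]
tool_rot: [-0.0, 1.0, -0.026, -0.0]
contact_force: [-0.4, 0.4, -0.1]
gripper_width: 0.672
grasp_force: 27.3
```

>>> {"fn": "send_rows", "kwargs": {"deltas": "0 0 0.001 0; 0 0 0.002 0; 0 0 0.002 0"}}

```text
t: 11.5
eef_pos: [0.5296, 0.3443, 0.0422]
tool_rot: [0.0, 1.0, -0.026, -0.0]
contact_force: [0.5, -1.0, 0.0]
gripper_width: 0.678
grasp_force: 27.3
```

>>> {"fn": "send_rows", "kwargs": {"deltas": "0 0 0 0; 0 0 0 0; 0 0 0 0", "claw": 0.8}}

```text
t: 11.8
eef_pos: [0.5297, 0.3444, 0.0423]
tool_rot: [-0.0, 1.0, -0.026, 0.0]
contact_force: [0.4, -0.3, -0.2]
gripper_width: 0.8
grasp_force: 0.0
```

>>> {"fn": "send_rows", "kwargs": {"deltas": "0 0 -0.01 0; 0 0 -0.04 0; 0 0 -0.09 0; 0 0 -0.13 0; 0 0 -0.14 0", "claw": 0.9}}

```text
t: 12.3
eef_pos: [0.5323, 0.3453, 0.1881]
tool_rot: [-0.003, 1.0, -0.026, 0.003]
contact_force: [0.6, 0.4, 0.7]
gripper_width: 0.899
grasp_force: 0.0
```

Run:
```python
from h import *
c=bot.read_camera("wrist"); save(c,"w6"); tops(c,"stack_top");tops(c,"dish_a"); tops(c,"tile_0")
go((.571,-.061,.15,-93),(.571,-.061,.052,-93))
```

```text
stack_top 0.7 66 z 0.0285 [555.4 345.3] [36.3  6.2] -87.2
stack_top 0.65 4099 z 0.0446 [528.6 343.4] [60.1 58.4] -0.6
dish_a 0.77 4107 z 0.0446 [529.  343.6] [59.3 59.3] -48.8
dish_a 0.67 601 z 0.015 [357.1  82.9] [53.4 19.4] 50.4
dish_a 0.61 61 z 0.0144 [373.9 167.9] [20.   4.8] 40.6
tile_0 0.92 3875 z 0.007 [442.7 271.8] [84.7 57.5] 1.2
t 12.5 p [0.5289 0.3442 0.1816] a -93.0 w 0.9 gf 0.0 F [-0.  -0.7  0.5]
 [ 0.571 -0.061  0.15 ]
0.0315 0.2013 0.0158 0.0 rows 4.1 ()
0.0315 0.2012 0.0158 0.0 rows 4.1 ()
 [ 0.571 -0.061  0.052]
0.0000 0.0000 0.0980 -0.0 rows 2.0 ()
```

>>> {"fn": "send_rows", "kwargs": {"deltas": "0 0.2 0 0; 0 0.2 0 0; 0 0.2 0 0; 0 0.2 0 0; 0 0.2 0 0", "claw": 0.95}}

```text
t: 13.0
eef_pos: [0.5176, 0.1359, 0.1809]
tool_rot: [0.002, 1.0, -0.031, -0.002]
contact_force: [-0.3, 0.6, 0.3]
gripper_width: 0.948
grasp_force: 0.0
```

>>> {"fn": "send_rows", "kwargs": {"deltas": "0.063 0.2025 0.031 0; 0.063 0.2025 0.031 0; 0.063 0.2025 0.031 0; 0.063 0.2025 0.031 0; 0.063 0.2025 0.031 0"}}

```text
t: 13.5
eef_pos: [0.5705, -0.0673, 0.1494]
tool_rot: [0.002, 1.0, -0.03, -0.001]
contact_force: [-0.2, 0.0, -0.1]
gripper_width: 0.949
grasp_force: 0.0
```

>>> {"fn": "send_rows", "kwargs": {"deltas": "0 0 0.03 0; 0 0 0.05 0; 0 0 0.05 0; 0 0 0.05 0"}}

```text
t: 13.9
eef_pos: [0.571, -0.0605, 0.1005]
tool_rot: [0.0, 1.0, -0.026, -0.001]
contact_force: [0.3, -0.5, 0.1]
gripper_width: 0.95
grasp_force: 0.0
```

Run:
```python
from h import *
go((.571,-.061,.0525,-93))
```

```text
t 13.9 p [ 0.571  -0.0605  0.1005] a -93.0 w 0.95 gf 0.0 F [ 0.3 -0.5  0.1]
 [ 0.571  -0.061   0.0525]
-0.0000 0.0005 0.0480 0.0 rows 1.0 ()
```

>>> {"fn": "send_rows", "kwargs": {"deltas": "0 0 0.03 0; 0 0 0.043 0; 0 0 0.048 0; 0 0 0.048 0"}}

```text
t: 14.3
eef_pos: [0.5716, -0.0608, 0.0533]
tool_rot: [0.0, 1.0, -0.026, -0.0]
contact_force: [-0.6, -0.1, 0.2]
gripper_width: 0.95
grasp_force: 0.0
```

>>> {"fn": "send_rows", "kwargs": {"deltas": "0 0 0 0; 0 0 0 0; 0 0 0 0; 0 0 0 0", "claw": 0.4}}

```text
t: 14.7
eef_pos: [0.5724, -0.061, 0.0547]
tool_rot: [-0.0, 1.0, -0.026, 0.001]
contact_force: [-0.9, 1.3, 4.6]
gripper_width: 0.671
grasp_force: 25.6
```

>>> {"fn": "send_rows", "kwargs": {"deltas": "0 0 -0.02 0; 0 0 -0.06 0; 0 0 -0.1 0; 0 0 -0.14 0; 0 0 -0.14 0"}}

```text
t: 15.2
eef_pos: [0.5752, -0.0619, 0.1994]
tool_rot: [-0.001, 1.0, -0.026, 0.005]
contact_force: [0.8, -0.2, -0.0]
gripper_width: 0.673
grasp_force: 26.9
```

>>> {"fn": "send_rows", "kwargs": {"deltas": "-0.063 -0.2 0 0; -0.063 -0.2 0 0; -0.063 -0.2 0 0; -0.063 -0.2 0 0; -0.063 -0.2 0 0"}}

```text
t: 15.7
eef_pos: [0.5171, 0.1492, 0.193]
tool_rot: [-0.001, 1.0, -0.021, -0.001]
contact_force: [-0.2, 0.1, -0.0]
gripper_width: 0.675
grasp_force: 26.9
```

>>> {"fn": "send_rows", "kwargs": {"deltas": "0 -0.1 0 0; 0 -0.2 0 0; 0 -0.2 0 0; 0 -0.2 0 0; 0 -0.2 0 0"}}

```text
t: 16.2
eef_pos: [0.5277, 0.3509, 0.1926]
tool_rot: [-0.002, 1.0, -0.02, -0.0]
contact_force: [-0.9, -0.6, -0.9]
gripper_width: 0.673
grasp_force: 26.9
```

Run:
```python
from h import *
go((.528,.3435,.07,-93),(.528,.3435,.0575,-93))
```

```text
t 16.2 p [0.5277 0.3509 0.1926] a -92.3 w 0.673 gf 26.9 F [-0.9 -0.6 -0.9]
 [0.528  0.3435 0.07  ]
0.0006 0.0074 0.1226 0.7 rows 2.5 ()
 [0.528  0.3435 0.0575]
0.0000 0.0000 0.0125 -0.0 rows 0.3 ()
```

>>> {"fn": "send_rows", "kwargs": {"deltas": "-0.001 -0.0015 0.03 0; -0.001 -0.0015 0.07 0; -0.001 -0.0015 0.1 0; -0.001 -0.0015 0.115 0; -0.001 -0.0015 0.12 0"}}

```text
t: 16.7
eef_pos: [0.5282, 0.3423, 0.0719]
tool_rot: [0.001, 1.0, -0.026, -0.001]
contact_force: [-1.0, -0.9, 0.8]
gripper_width: 0.668
grasp_force: 26.9
```

>>> {"fn": "send_rows", "kwargs": {"deltas": "0 0 0.004 0; 0 0 0.008 0; 0 0 0.011 0; 0 0 0.011 0"}}

```text
t: 17.1
eef_pos: [0.5288, 0.3436, 0.0627]
tool_rot: [-0.0, 1.0, -0.026, 0.0]
contact_force: [-0.5, 0.2, 0.4]
gripper_width: 0.671
grasp_force: 26.9
```

>>> {"fn": "send_rows", "kwargs": {"deltas": "0 0 0.001 0; 0 0 0.003 0; 0 0 0.003 0; 0 0 0.003 0"}}

```text
t: 17.5
eef_pos: [0.5286, 0.3434, 0.0593]
tool_rot: [-0.0, 1.0, -0.026, -0.0]
contact_force: [0.2, 0.6, -0.6]
gripper_width: 0.673
grasp_force: 26.9
```

>>> {"fn": "send_rows", "kwargs": {"deltas": "0 0 0 0; 0 0 0 0; 0 0 0 0", "claw": 0.8}}

```text
t: 17.8
eef_pos: [0.5286, 0.3434, 0.0594]
tool_rot: [-0.0, 1.0, -0.026, 0.0]
contact_force: [0.1, -0.7, 0.1]
gripper_width: 0.8
grasp_force: 0.0
```

>>> {"fn": "send_rows", "kwargs": {"deltas": "0 0 -0.01 0; 0 0 -0.04 0; 0 0 -0.09 0; 0 0 -0.13 0; 0 0 -0.13 0", "claw": 0.92}}

```text
t: 18.3
eef_pos: [0.5322, 0.3447, 0.1963]
tool_rot: [-0.004, 1.0, -0.026, 0.004]
contact_force: [0.8, 0.2, 0.3]
gripper_width: 0.92
grasp_force: 0.0
```

Run:
```python
from h import *
c=bot.read_camera("wrist"); save(c,"w7"); tops(c,"stack_top"); tops(c,"tile_0")
c=bot.read_camera("scene"); save(c,"s7"); W,_=tops(c,"tile_0"); 
X,Y,Z=W[...,0],W[...,1],W[...,2]
for n in("scene","side"):
    c=bot.read_camera(n); W=cloud(c); X,Y,Z=W[...,0],W[...,1],W[...,2]
    m=(Z>.052)&(Z<.065)&(X>.58)&(X<.69)&(Y<.03)&(Y>-.13); P=W[m]; print("bar",len(P),*rect(P),P[:,2].max())
    m=(Z>.0365)&(Z<.053)&(X>.36)&(X<.75)&(Y<.04)&(Y>-.17); P=W[m]; 
    # long right edge and ends
    print("tray",*rect(P),np.percentile(P[:,2],[5,50,95]))
go((.4425,.2715,.1,-89))
```

```text
tile_0 0.72 3943 z 0.007 [442.9 271.8] [84.3 57.6] 1.2
tile_0 0.48 192 z 0.0822 [513.3 125.2] [17.6  8.9] -49.1
tile_0 0.96 905 z 0.0074 [ 520.3 -264.5] [84.1 60.1] -10.0
tile_0 0.94 1368 z 0.0074 [ 413.4 -377.2] [83.7 59.1] -4.2
tile_0 0.77 322 z 0.0079 [442.  268.9] [84.3 61.9] 0.2
tile_0 0.66 1266 z 0.0072 [ 527.6 -397.3] [84.8 59.6] 1.6
bar 120 [645.  -53.3] [114.1   9.2] 87.2 0.06208054798940166
tray [550.6 -51.4] [301.6 196.9] -2.9 [0.03932807 0.04156163 0.04898457]
bar 112 [644.8 -56.2] [117.9   8.8] 86.9 0.06138477957653421
tray [549.6 -52.4] [300.3 197.9] -2.7 [0.03716588 0.03983795 0.04725085]
t 18.65 p [0.5279 0.343  0.1879] a -93.0 w 0.916 gf 0.0 F [ 0.2 -0.3  0.5]
 [0.4425 0.2715 0.1   ]
-0.0815 0.0758 0.0879 -4.0 rows 2.8 ()
```

```bash
cat >> h.py <<'E'
def tray(x,y=0,yaw=-3.0,c=(.550,-.051)):
    t=np.radians(yaw); return c[0]+x*np.cos(t)-y*np.sin(t), c[1]+x*np.sin(t)+y*np.cos(t)
E
python3 - <<'E'
from h import *
go((.4228,.2712,.1,-88.8),(.4228,.2712,.013,-88.8),(.4228,.2712,.2,-88.8),(*tray(.048),.2,-93),(*tray(.048),.09,-93))
E
```

```text
t 18.65 p [0.5279 0.343  0.1879] a -93.0 w 0.916 gf 0.0 F [ 0.2 -0.3  0.5]
 [0.4228 0.2712 0.1   ]
-0.1012 0.0771 0.0879 -4.2 rows 3.1 ()
 [0.4228 0.2712 0.013 ]
0.0000 0.0000 0.0870 -0.0 rows 1.7 ()
 [0.4228 0.2712 0.2   ]
0.0000 0.0000 -0.1870 -0.0 rows 3.7 ()
 [ 0.59793422 -0.05351213  0.2       ]
0.0841 0.1642 0.0000 2.1 rows 3.7 ()
0.0901 0.1610 0.0000 2.1 rows 3.7 ()
 [ 0.59793422 -0.05351213  0.09      ]
0.0000 0.0000 0.1100 -0.0 rows 2.2 ()
```

>>> {"fn": "send_rows", "kwargs": {"deltas": "-0.101 0.077 0.06 -4.2; -0.101 0.077 0.088 -4.2; -0.101 0.077 0.088 -4.2; -0.101 0.077 0.088 -4.2; -0.101 0.077 0.088 -4.2"}}

```text
t: 19.15
eef_pos: [0.422, 0.2703, 0.0999]
tool_rot: [0.001, 1.0, 0.011, -0.002]
contact_force: [1.0, 0.0, 0.5]
gripper_width: 0.919
grasp_force: 0.0
```

>>> {"fn": "send_rows", "kwargs": {"deltas": "0 0 0.03 0; 0 0 0.05 0; 0 0 0.06 0; 0 0 0.06 0; 0 0 0.06 0"}}

```text
t: 19.65
eef_pos: [0.4248, 0.2723, 0.0419]
tool_rot: [-0.0, 1.0, 0.011, 0.001]
contact_force: [-0.7, 0.3, 0.7]
gripper_width: 0.92
grasp_force: 0.0
```

Run:
```python
from h import *
c=bot.read_camera("wrist"); save(c,"w8"); tops(c,"tile_0")
go((.4228,.2712,.013,-88.8))
```

```text
tile_0 0.65 17714 z 0.007 [442.5 271.3] [83.8 58.1] 1.2
t 19.75 p [0.4247 0.2723 0.0423] a -88.8 w 0.922 gf 0.0 F [-0.4  0.  -0.3]
 [0.4228 0.2712 0.013 ]
-0.0019 0.0011 0.0293 0.0 rows 0.6 ()
```

>>> {"fn": "send_rows", "kwargs": {"deltas": "-0.002 0.001 0.015 0; -0.002 0.001 0.025 0; -0.002 0.001 0.0285 0; -0.002 0.001 0.0285 0", "force": 40}}

```text
t: 20.15
eef_pos: [0.4217, 0.2706, 0.0126]
tool_rot: [0.0, 1.0, 0.011, -0.0]
contact_force: [0.2, 0.3, 0.6]
gripper_width: 0.92
grasp_force: 0.0
```

>>> {"fn": "send_rows", "kwargs": {"deltas": "0 0 0 0; 0 0 0 0; 0 0 0 0; 0 0 0 0", "claw": 0.4}}

```text
t: 20.55
eef_pos: [0.4237, 0.2716, 0.0151]
tool_rot: [-0.002, 1.0, 0.01, 0.001]
contact_force: [-2.8, -1.9, 23.4]
gripper_width: 0.404
grasp_force: 11.9
```

>>> {"fn": "send_rows", "kwargs": {"deltas": "0 0 -0.02 0; 0 0 -0.06 0; 0 0 -0.11 0; 0 0 -0.16 0; 0 0 -0.185 0"}}

```text
t: 21.05
eef_pos: [0.4233, 0.2712, 0.2019]
tool_rot: [-0.002, 1.0, 0.01, 0.002]
contact_force: [-0.2, 0.7, -0.3]
gripper_width: 0.4
grasp_force: 0.0
```

>>> {"fn": "send_rows", "kwargs": {"deltas": "0.084 0.164 0 2.1; 0.084 0.164 0 2.1; 0.084 0.164 0 2.1; 0.084 0.164 0 2.1; 0.084 0.164 0 2.1"}}

```text
t: 21.55
eef_pos: [0.5112, 0.1029, 0.1987]
tool_rot: [0.001, 1.0, -0.012, 0.001]
contact_force: [-0.1, -0.6, 0.5]
gripper_width: 0.399
grasp_force: 0.0
```

>>> {"fn": "send_rows", "kwargs": {"deltas": "0.03 0.1 0 1; 0.09 0.161 0 2.1; 0.09 0.161 0 2.1; 0.09 0.161 0 2.1; 0.09 0.161 0 2.1"}}

```text
t: 22.05
eef_pos: [0.5983, -0.059, 0.1984]
tool_rot: [0.002, 1.0, -0.029, 0.001]
contact_force: [0.9, -0.2, 0.2]
gripper_width: 0.4
grasp_force: 0.0
```

Run:
```python
from h import *
c=bot.read_camera("wrist"); save(c,"w9"); W,m=tops(c,"tile_0",.02)
for k in m:
    P=W[k];P=P[np.isfinite(P[:,0])&(P[:,2]>.1)]
    if len(P)<100: continue
    A=np.c_[P[:,:2],np.ones(len(P))]; s=np.linalg.lstsq(A,P[:,2],rcond=None)[0]; print("slope deg",np.degrees(np.arctan(s[:2])),P.min(0),P.max(0))
go((*tray(.048),.2,-93),(*tray(.048),.09,-93))
```

```text
tile_0 0.91 4520 z 0.0071 [ 520.  -264.9] [86.1 58.9] -10.4
tile_0 0.78 3585 z 0.007 [442.5 273.9] [84.4 65.7] 0.7
tile_0 0.74 2587 z 0.0069 [ 414.6 -372.5] [83.7 50.1] -2.5
tile_0 0.51 105 z 0.0043 [ 500.8 -370.4] [29.2  3.1] 2.9
t 22.15 p [ 0.5966 -0.0537  0.1976] a -93.0 w 0.398 gf 0.0 F [ 0.5  0.3 -0.8]
 [ 0.59793422 -0.05351213  0.2       ]
0.0013 -0.0003 -0.0024 -0.0 rows 0.1 ()
 [ 0.59793422 -0.05351213  0.09      ]
0.0000 0.0000 0.1100 -0.0 rows 2.2 ()
```

View pics/w9.png

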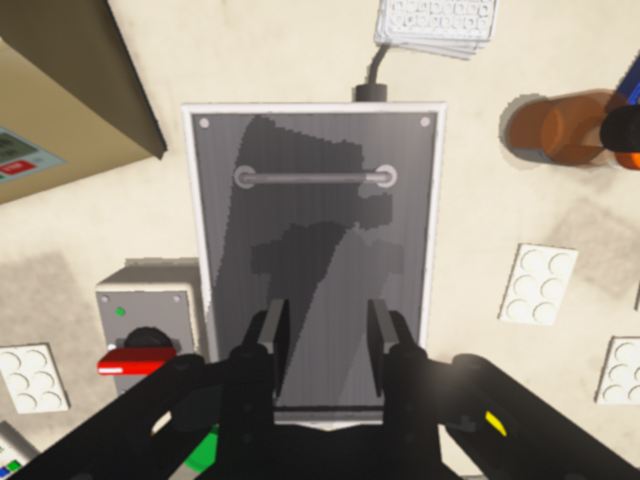

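Run:
```python
from h import *
go((.5003,-.2615,.06,-100.2),(.5003,-.2615,.009,-100.2))
```

```text
t 22.15 p [ 0.5966 -0.0537  0.1976] a -93.0 w 0.398 gf 0.0 F [ 0.5  0.3 -0.8]
 [ 0.5003 -0.2615  0.06  ]
-0.0426 0.1063 0.0688 3.6 rows 2.7 ()
-0.0359 0.1088 0.0688 3.6 rows 2.7 ()
 [ 0.5003 -0.2615  0.009 ]
0.0000 0.0000 0.0510 -0.0 rows 1.0 ()
```

>>> {"fn": "send_rows", "kwargs": {"deltas": "-0.0425 0.1065 0.03 3.6; -0.0425 0.1065 0.05 3.6; -0.0425 0.1065 0.069 3.6; -0.0425 0.1065 0.069 3.6", "claw": 0.8}}

```text
t: 22.55
eef_pos: [0.5441, -0.1585, 0.1257]
tool_rot: [-0.0, 0.998, -0.059, -0.004]
contact_force: [-0.3, 0.2, 0.6]
gripper_width: 0.798
grasp_force: 0.0
```

>>> {"fn": "send_rows", "kwargs": {"deltas": "-0.036 0.109 0 3.6; -0.036 0.109 0.02 3.6; -0.036 0.109 0.069 3.6; -0.036 0.109 0.069 3.6; -0.036 0.109 0.069 3.6"}}

```text
t: 23.05
eef_pos: [0.5009, -0.2596, 0.0593]
tool_rot: [-0.001, 0.996, -0.088, -0.001]
contact_force: [0.2, 0.1, 0.1]
gripper_width: 0.798
grasp_force: 0.0
```

Run:
```python
from h import *
c=bot.read_camera("wrist"); tops(c,"tile_0")
go((.5003,-.2615,.009,-100.2))
```

```text
tile_0 0.87 15051 z 0.007 [ 520.9 -265.6] [83.5 58. ] -10.2
tile_0 0.61 17803 z 0.007 [ 528.3 -398.6] [83.6 59.8] 0.7
tile_0 0.57 5895 z 0.0069 [ 425.2 -379.1] [61.8 59. ] -3.8
t 23.15 p [ 0.5028 -0.2601  0.0611] a -100.0 w 0.798 gf 0.0 F [0.5 0.7 0.6]
 [ 0.5003 -0.2615  0.009 ]
-0.0022 0.0019 0.0521 0.2 rows 1.0 ()
```

>>> {"fn": "send_rows", "kwargs": {"deltas": "-0.001 0.002 0.02 0.2; -0.001 0.002 0.035 0.2; -0.001 0.002 0.045 0.2; -0.001 0.002 0.052 0.2; -0.001 0.002 0.052 0.2"}}

```text
t: 23.65
eef_pos: [0.4991, -0.2634, 0.0072]
tool_rot: [-0.0, 0.996, -0.09, -0.001]
contact_force: [-0.5, -0.3, -0.4]
gripper_width: 0.802
grasp_force: 0.0
```

>>> {"fn": "send_rows", "kwargs": {"deltas": "0 0 0 0; 0 0 0 0; 0 0 0 0; 0 0 0 0", "claw": 0.5}}

```text
t: 24.05
eef_pos: [0.4997, -0.2641, 0.0084]
tool_rot: [-0.0, 0.996, -0.09, 0.0]
contact_force: [-1.1, 1.4, 6.8]
gripper_width: 0.657
grasp_force: 43.0
```

Run:
```python
from h import *
go((.4997,-.2641,.15,-100.2),(*tray(.0475),.15,-93),(*tray(.0475),.085,-93))
```

```text
t 24.05 p [ 0.4997 -0.2641  0.0084] a -100.4 w 0.657 gf 43.0 F [-1.1  1.4  6.8]
 [ 0.4997 -0.2641  0.15  ]
0.0001 0.0000 -0.1416 -0.2 rows 2.8 ()
 [ 0.5974349  -0.05348596  0.15      ]
0.0294 -0.1123 0.0000 -3.6 rows 2.3 ()
0.0364 -0.1102 0.0000 -3.6 rows 2.3 ()
 [ 0.5974349  -0.05348596  0.085     ]
0.0000 0.0000 0.0650 -0.0 rows 1.3 ()
```

>>> {"fn": "send_rows", "kwargs": {"deltas": "0 0 -0.02 0; 0 0 -0.06 0; 0 0 -0.11 0; 0 0 -0.14 0; 0 0 -0.14 0"}}

```text
t: 24.55
eef_pos: [0.5016, -0.2656, 0.1519]
tool_rot: [0.001, 0.996, -0.091, 0.004]
contact_force: [-0.7, -0.1, -0.3]
gripper_width: 0.658
grasp_force: 43.0
```

>>> {"fn": "send_rows", "kwargs": {"deltas": "0.0155 -0.056 0 -1.8; 0.0295 -0.112 0 -3.6; 0.0295 -0.112 0 -3.6; 0.0295 -0.112 0 -3.6"}}

```text
t: 24.95
eef_pos: [0.5494, -0.1549, 0.1463]
tool_rot: [-0.001, 0.998, -0.056, -0.001]
contact_force: [-0.5, -0.2, 0.0]
gripper_width: 0.662
grasp_force: 43.0
```

>>> {"fn": "send_rows", "kwargs": {"deltas": "0.018 -0.055 0 -1.8; 0.0365 -0.11 0 -3.6; 0.0365 -0.11 0 -3.6; 0.0365 -0.11 0.0 -3.6; 0.0365 -0.11 0.03 -3.6"}}

```text
t: 25.45
eef_pos: [0.5997, -0.0566, 0.1201]
tool_rot: [0.001, 1.0, -0.028, 0.003]
contact_force: [0.4, -1.5, -1.4]
gripper_width: 0.656
grasp_force: 43.0
```

```bash
cat >> h.py <<'E'
def slopes(c,zmin=.05):
    W,m=tops(c,"tile_0",.03)
    for k in m:
        k=cv2.erode(k.astype(np.uint8),np.ones((3,3)))>0
        P=W[k];P=P[np.isfinite(P[:,0])]
        if len(P)<40 or np.median(P[:,2])<.042: continue
        t=np.radians(-3); d=P[:,:2]-[.550,-.051]; X=d@[np.cos(t),np.sin(t)]; Y=d@[-np.sin(t),np.cos(t)]
        A=np.c_[X,Y,np.ones(len(P))]; s=np.linalg.lstsq(A,P[:,2],rcond=None)[0]
        print(" in tray: slope deg",np.round(np.degrees(np.arctan(s[:2])),1),"x",np.round(np.percentile(X,[1,99])*1e3,1),"y",np.round(np.percentile(Y,[1,99])*1e3,1),"z",np.round(np.percentile(P[:,2],[1,99])*1e3-41,1), rect(np.c_[X,Y])[2])
E
python3 - <<'E'
from h import *
c=bot.read_camera("wrist"); save(c,"w10"); slopes(c)
go((*tray(.0475),.085,-93))
E
```

```text
tile_0 0.78 25949 z 0.1186 [621.4 -58.2] [83.8 58.1] -1.9
tile_0 0.53 235 z 0.0056 [421.  243.1] [38.5  8.5] -12.6
 in tray: slope deg [-0.1 -0.1] x [ 32.3 112.4] y [-30.8  24.1] z [75.1 79.3] 1.3
t 25.55 p [ 0.5942 -0.0564  0.1147] a -93.3 w 0.652 gf 43.2 F [-0.2  1.2 -2.6]
 [ 0.5974349  -0.05348596  0.085     ]
0.0031 -0.0031 0.0297 -0.3 rows 0.6 ()
```

View pics/w10.png

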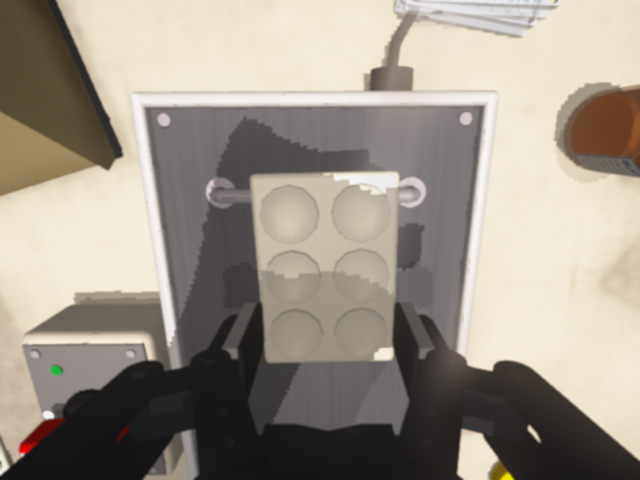

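>>> {"fn": "send_rows", "kwargs": {"deltas": "0.004 -0.003 0.015 -0.3; 0.004 -0.003 0.03 -0.3; 0.004 -0.003 0.04 -0.3; 0.004 -0.003 0.044 -0.3; 0.004 -0.003 0.044 -0.3", "force": 25}}

```text
t: 26.05
eef_pos: [0.6014, -0.0516, 0.0732]
tool_rot: [0.0, 1.0, -0.025, -0.001]
contact_force: [0.2, -0.3, -1.9]
gripper_width: 0.653
grasp_force: 43.2
```

>>> {"fn": "send_rows", "kwargs": {"deltas": "0 0 0.002 0; 0 0 0.004 0; 0 0 0.006 0; 0 0 0.008 0; 0 0 0.010 0"}}

```text
t: 26.55
eef_pos: [0.6018, -0.0513, 0.0642]
tool_rot: [-0.0, 1.0, -0.025, 0.0]
contact_force: [-3.7, 0.9, 7.5]
gripper_width: 0.656
grasp_force: 43.9
```

Run:
```python
from h import *
c=bot.read_camera("wrist"); save(c,"w11"); slopes(c)
go((*tray(.0485),.055,-93))
```

```text
tile_0 0.61 26250 z 0.066 [616.8 -52.2] [97.3 68.3] -1.2
 in tray: slope deg [4.6 0. ] x [ 34.  114.6] y [-25.3  30. ] z [18.7 27.5] 1.9
t 26.65 p [ 0.6018 -0.0512  0.0642] a -92.9 w 0.659 gf 43.8 F [-2.9  1.1  6.9]
 [ 0.59843353 -0.05353829  0.055     ]
-0.0032 0.0025 0.0092 0.1 rows 0.2 ()
```

>>> {"fn": "send_rows", "kwargs": {"deltas": "-0.001 0.001 0.002 0; -0.002 0.002 0.004 0; -0.003 0.0025 0.006 0; -0.003 0.0025 0.0075 0; -0.003 0.0025 0.0085 0"}}

```text
t: 27.15
eef_pos: [0.6001, -0.0527, 0.0562]
tool_rot: [-0.001, 1.0, -0.025, 0.001]
contact_force: [-0.8, 2.9, 7.0]
gripper_width: 0.655
grasp_force: 43.9
```

Run:
```python
from h import *
c=bot.read_camera("wrist"); save(c,"w12"); slopes(c)
go((*tray(.0485),.055,-93))
```

```text
tile_0 0.72 25834 z 0.0675 [620.7 -57. ] [87.  63.8] -1.7
 in tray: slope deg [14.5  0. ] x [ 35.5 113.6] y [-26.8  28.2] z [ 8.5 29.8] 1.8
t 27.25 p [ 0.6001 -0.0527  0.0562] a -92.8 w 0.656 gf 43.8 F [-0.3  3.4  6.1]
 [ 0.59843353 -0.05353829  0.055     ]
-0.0016 0.0010 0.0012 0.2 rows 0.0 ()
```

>>> {"fn": "send_rows", "kwargs": {"deltas": "0 0 0.001 0; 0 0 0.001 0; 0 0 0.001 0", "claw": 0.8}}

```text
t: 27.55
eef_pos: [0.5986, -0.0539, 0.0541]
tool_rot: [0.0, 1.0, -0.025, -0.0]
contact_force: [0.4, -0.7, 0.1]
gripper_width: 0.802
grasp_force: 0.0
```

>>> {"fn": "send_rows", "kwargs": {"deltas": "0 0 -0.01 0; 0 0 -0.04 0; 0 0 -0.08 0; 0 0 -0.1 0; 0 0 -0.1 0"}}

```text
t: 28.05
eef_pos: [0.6008, -0.0544, 0.1581]
tool_rot: [-0.0, 1.0, -0.025, 0.003]
contact_force: [0.6, -1.2, 0.4]
gripper_width: 0.805
grasp_force: 0.0
```

Run:
```python
from h import *
c=bot.read_camera("wrist"); save(c,"w13"); slopes(c)
c=bot.read_camera("side"); save(c,"s13"); slopes(c); tops(c,"dish_a"); tops(c,"stack_top")
go()
```

```text
tile_0 0.84 9570 z 0.0671 [622.1 -53.8] [83.7 64.7] -1.9
tile_0 0.83 371 z 0.0059 [ 394.3 -350.3] [58.8 14.8] 12.2
tile_0 0.61 2466 z 0.0069 [438.1 255.4] [95.7 39. ] -16.2
 in tray: slope deg [16.7  0. ] x [ 35.3 113.1] y [-26.8  28.1] z [ 6.2 30.3] 1.2
tile_0 0.89 603 z 0.0636 [621.9 -55.1] [80.2 61.3] -2.6
tile_0 0.87 381 z 0.0056 [443.2 273.6] [88.8 69.7] 3.6
tile_0 0.75 1143 z 0.0063 [ 527.2 -398. ] [84.4 63.4] 1.8
tile_0 0.74 1184 z 0.0062 [ 413.5 -376.5] [87.1 64.6] -3.7
tile_0 0.58 241 z 0.0576 [526.  340.3] [61.8 58.5] 49.2
 in tray: slope deg [16.6 -0.4] x [ 35.2 106.5] y [-28.2  22.3] z [ 4.  28.7] 2.8
 in tray: slope deg [1.5 2.1] x [-69.9 -19.9] y [358.2 414.7] z [ 5.8 19.6] 44.7
dish_a 0.95 491 z 0.0141 [ 367.1 -224.2] [59.7 57.6] 72.0
dish_a 0.77 380 z 0.0141 [ 329.7 -112. ] [56.5 55.1] 79.8
dish_a 0.64 173 z 0.0575 [526.8 339.8] [57.8 56.4] 52.0
dish_a 0.6 271 z 0.0138 [339.8  91.6] [60.6 56.9] 82.4
dish_a 0.55 2649 z 0.0406 [524.6 -59.1] [159.7 159.7] -89.9
stack_top 0.56 2626 z 0.0407 [525.1 -60.4] [159.9 159.6] 89.9
t 28.35 p [ 0.5979 -0.0536  0.1532] a -92.9 w 0.8 gf 0.0 F [0.1 0.3 0.2]
```

View pics/s13.png

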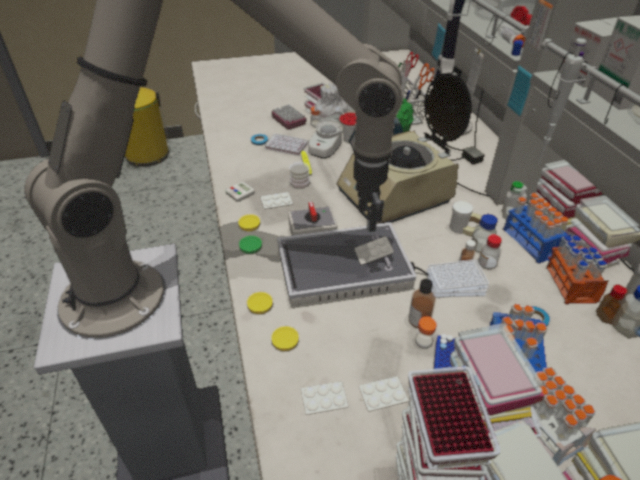

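Run:
```python
from h import *
c=bot.read_camera("scene"); W=cloud(c); X,Y,Z=W[...,0],W[...,1],W[...,2]
for x0 in(.35,.40,.45,.5,.55,.6):
    print(x0,[ (round(np.nanmax(Z[m]),3) if (m:=(X>x0)&(X<x0+.05)&(Y<y0)&(Y>y0-.04)).any() else None) for y0 in (-.40,-.44,-.48,-.52,-.56)])
go((.5075,-.3984,.06,-89),(.5075,-.3984,.0085,-89))
```

```text
0.35 [np.float64(0.011), np.float64(0.004), np.float64(0.004), np.float64(0.002), None]
0.4 [np.float64(0.011), np.float64(0.003), np.float64(0.004), np.float64(0.003), None]
0.45 [np.float64(0.01), np.float64(0.003), np.float64(0.004), np.float64(0.292), np.float64(0.292)]
0.5 [np.float64(0.01), np.float64(0.003), np.float64(0.003), np.float64(0.292), np.float64(0.29)]
0.55 [np.float64(0.01), np.float64(0.003), np.float64(0.003), np.float64(0.291), np.float64(0.291)]
0.6 [np.float64(0.17), np.float64(0.231), np.float64(0.231), np.float64(0.231), np.float64(0.23)]
t 28.4 p [ 0.598  -0.0537  0.1533] a -92.9 w 0.802 gf 0.0 F [-1.1  0.8  0.8]
 [ 0.5075 -0.3984  0.06  ]
-0.0366 0.1744 0.0466 -1.9 rows 3.7 ()
-0.0425 0.1731 0.0466 -1.9 rows 3.7 ()
 [ 0.5075 -0.3984  0.0085]
0.0000 0.0000 0.0515 -0.0 rows 1.0 ()
```

Run:
```python
from h import *
for n in("scene","side"):
    c=bot.read_camera(n); W=cloud(c); X,Y,Z=W[...,0],W[...,1],W[...,2]
    for y0 in(-.34,-.36,-.38,-.40,-.42,-.44,-.46):
        m=(Y<y0)&(Y>y0-.02)&(Z>.08)&(X>.5)&(X<.8); print(n,y0,(round(np.percentile(X[m],2),3),m.sum()) if m.any() else None)
```

```text
scene -0.34 None
scene -0.36 None
scene -0.38 None
scene -0.4 None
scene -0.42 (np.float64(0.625), np.int64(6))
scene -0.44 (np.float64(0.616), np.int64(564))
scene -0.46 (np.float64(0.613), np.int64(718))
side -0.34 (np.float64(0.783), np.int64(16))
side -0.36 (np.float64(0.782), np.int64(79))
side -0.38 (np.float64(0.78), np.int64(39))
side -0.4 (np.float64(0.783), np.int64(4))
side -0.42 (np.float64(0.799), np.int64(20))
side -0.44 (np.float64(0.615), np.int64(439))
side -0.46 (np.float64(0.613), np.int64(668))
```

>>> {"fn": "send_rows", "kwargs": {"deltas": "-0.0365 0.1745 0 -1.9; -0.0365 0.1745 0 -1.9; -0.0365 0.1745 0 -1.9; -0.0365 0.1745 0.0 -1.9; -0.0365 0.1745 0 -1.9"}}

```text
t: 29.0
eef_pos: [0.5509, -0.2322, 0.1546]
tool_rot: [0.001, 1.0, -0.013, -0.0]
contact_force: [-0.5, 0.0, -0.2]
gripper_width: 0.8
grasp_force: 0.0
```

>>> {"fn": "send_rows", "kwargs": {"deltas": "-0.0425 0.173 0 -1.9; -0.0425 0.173 0 -1.9; -0.0425 0.173 0.05 -1.9; -0.0425 0.173 0.09 -1.9; -0.0425 0.173 0.093 -1.9"}}

```text
t: 29.5
eef_pos: [0.5057, -0.3999, 0.0582]
tool_rot: [-0.0, 1.0, 0.007, -0.002]
contact_force: [-0.6, 0.9, -0.1]
gripper_width: 0.801
grasp_force: 0.0
```

Run:
```python
from h import *
c=bot.read_camera("wrist"); tops(c,"tile_0")
go((.5075,-.3984,.0085,-89))
```

```text
tile_0 0.98 15523 z 0.007 [ 527.9 -398.8] [84. 58.] 0.8
tile_0 0.56 6712 z 0.0069 [ 423.4 -379.4] [65.5 57.8] -3.0
t 29.6 p [ 0.5052 -0.3982  0.0576] a -89.2 w 0.798 gf 0.0 F [0.  0.2 0.4]
 [ 0.5075 -0.3984  0.0085]
0.0023 0.0003 0.0491 -0.2 rows 1.0 ()
```

>>> {"fn": "send_rows", "kwargs": {"deltas": "0.0015 0.001 0.02 0; 0.0015 0.001 0.035 0; 0.0015 0.001 0.044 0; 0.0015 0.001 0.049 0; 0.0015 0.001 0.049 0"}}

```text
t: 30.1
eef_pos: [0.5098, -0.3987, 0.0119]
tool_rot: [-0.0, 1.0, 0.009, -0.0]
contact_force: [-0.5, 0.4, 0.1]
gripper_width: 0.802
grasp_force: 0.0
```

>>> {"fn": "send_rows", "kwargs": {"deltas": "0 0 0 0; 0 0 0 0; 0 0 0 0; 0 0 0 0", "claw": 0.5, "force": 40}}

```text
t: 30.5
eef_pos: [0.5106, -0.4001, 0.0143]
tool_rot: [0.0, 1.0, 0.008, 0.001]
contact_force: [0.2, 1.2, 8.5]
gripper_width: 0.499
grasp_force: 4.0
```

>>> {"fn": "send_rows", "kwargs": {"deltas": "0 0 -0.02 0; 0 0 -0.06 0; 0 0 -0.11 0; 0 0 -0.15 0; 0 0 -0.15 0"}}

```text
t: 31.0
eef_pos: [0.5122, -0.4026, 0.1694]
tool_rot: [0.003, 1.0, 0.008, 0.005]
contact_force: [-0.1, -0.6, 0.1]
gripper_width: 0.495
grasp_force: 0.0
```

Run:
```python
from h import *
go((*tray(.0225),.16,-93),(*tray(.0225),.085,-93))
```

```text
t 31.0 p [ 0.5122 -0.4026  0.1694] a -89.1 w 0.495 gf 0.0 F [-0.1 -0.6  0.1]
 [ 0.57246916 -0.05217756  0.16      ]
0.0329 -0.1747 0.0047 1.9 rows 3.6 ()
0.0269 -0.1757 0.0047 1.9 rows 3.6 ()
 [ 0.57246916 -0.05217756  0.085     ]
0.0000 0.0000 0.0750 -0.0 rows 1.5 ()
```

>>> {"fn": "send_rows", "kwargs": {"deltas": "-0.004 -0.001 0.04 0; -0.004 -0.001 0.08 0; -0.004 -0.001 0.115 0; -0.004 -0.001 0.12 0; -0.004 -0.001 0.12 0", "claw": 0.8}}

```text
t: 31.5
eef_pos: [0.5051, -0.3984, 0.0419]
tool_rot: [-0.0, 1.0, 0.008, -0.001]
contact_force: [-0.8, -0.1, 0.9]
gripper_width: 0.802
grasp_force: 0.0
```

>>> {"fn": "send_rows", "kwargs": {"deltas": "0 0 0 0; 0 0 0 0; 0 0 0 0"}}

```text
t: 31.8
eef_pos: [0.5064, -0.3991, 0.0439]
tool_rot: [0.001, 1.0, 0.008, 0.001]
contact_force: [0.4, -0.4, -0.1]
gripper_width: 0.806
grasp_force: 0.0
```

Run:
```python
from h import *
c=bot.read_camera("wrist"); tops(c,"tile_0")
go((.5069,-.3991,.008,-89))
```

```text
tile_0 0.83 5728 z 0.0069 [ 431.1 -380.1] [57.6 49.9] 86.9
tile_0 0.6 17714 z 0.007 [ 528.  -398.8] [84.1 58.1] 0.8
t 31.9 p [ 0.5062 -0.3987  0.0433] a -89.1 w 0.801 gf 0.0 F [-0.5  0.4 -0.2]
 [ 0.5069 -0.3991  0.008 ]
0.0007 0.0004 0.0353 -0.1 rows 0.7 ()
```

>>> {"fn": "send_rows", "kwargs": {"deltas": "0.0005 0.0005 0.015 0; 0.0005 0.0005 0.028 0; 0.0005 0.0005 0.035 0; 0.0005 0.0005 0.0355 0; 0.0005 0.0005 0.0355 0"}}

```text
t: 32.4
eef_pos: [0.5058, -0.3989, 0.0062]
tool_rot: [-0.0, 1.0, 0.008, -0.0]
contact_force: [-0.7, -0.1, 0.8]
gripper_width: 0.8
grasp_force: 0.0
```

>>> {"fn": "send_rows", "kwargs": {"deltas": "0 0 0 0; 0 0 0 0; 0 0 0 0; 0 0 0 0", "claw": 0.5, "force": 40}}

```text
t: 32.8
eef_pos: [0.5064, -0.3994, 0.0074]
tool_rot: [0.0, 1.0, 0.008, 0.0]
contact_force: [-1.1, -1.3, 4.2]
gripper_width: 0.661
grasp_force: 42.9
```

>>> {"fn": "send_rows", "kwargs": {"deltas": "0 0 -0.02 0; 0 0 -0.06 0; 0 0 -0.11 0; 0 0 -0.15 0; 0 0 -0.15 0"}}

```text
t: 33.3
eef_pos: [0.5085, -0.4016, 0.1627]
tool_rot: [0.003, 1.0, 0.008, 0.004]
contact_force: [0.1, -0.5, -0.8]
gripper_width: 0.654
grasp_force: 43.0
```

Run:
```python
from h import *
go((*tray(.0225),.16,-93),(*tray(.0225),.085,-93))
```

```text
t 33.3 p [ 0.5085 -0.4016  0.1627] a -89.1 w 0.654 gf 43.0 F [ 0.1 -0.5 -0.8]
 [ 0.57246916 -0.05217756  0.16      ]
0.0348 -0.1742 0.0014 2.0 rows 3.6 ()
0.0288 -0.1752 0.0014 2.0 rows 3.6 ()
 [ 0.57246916 -0.05217756  0.085     ]
0.0000 0.0000 0.0750 -0.0 rows 1.5 ()
```

>>> {"fn": "send_rows", "kwargs": {"deltas": "0.009 -0.045 0 0.5; 0.018 -0.09 0 1; 0.027 -0.135 0 1.5; 0.035 -0.174 0 2; 0.035 -0.174 0 2"}}

```text
t: 33.8
eef_pos: [0.5398, -0.2162, 0.1549]
tool_rot: [-0.002, 1.0, -0.004, -0.001]
contact_force: [0.4, -0.2, -1.0]
gripper_width: 0.662
grasp_force: 43.1
```

>>> {"fn": "send_rows", "kwargs": {"deltas": "0.007 -0.045 0 0.5; 0.014 -0.09 0 1; 0.021 -0.135 0 1.5; 0.029 -0.175 0 2; 0.029 -0.175 0 2"}}

```text
t: 34.3
eef_pos: [0.5715, -0.0422, 0.1553]
tool_rot: [-0.002, 1.0, -0.022, -0.001]
contact_force: [-0.3, 0.3, -1.4]
gripper_width: 0.66
grasp_force: 43.1
```

>>> {"fn": "send_rows", "kwargs": {"deltas": "0 0 0.03 0; 0 0 0.05 0; 0 0 0.055 0; 0 0 0.055 0; 0 0 0.055 0"}}

```text
t: 34.8
eef_pos: [0.571, -0.0507, 0.1024]
tool_rot: [0.0, 1.0, -0.027, 0.0]
contact_force: [0.0, -0.1, -0.7]
gripper_width: 0.658
grasp_force: 43.1
```

Run:
```python
from h import *
c=bot.read_camera("wrist"); save(c,"w14"); slopes(c)
go((*tray(.0225),.085,-93))
```

```text
tile_0 0.86 26612 z 0.1019 [593.  -52.5] [84.  58.4] -2.9
tile_0 0.69 9177 z 0.0694 [649.2 -56.8] [63.  35.2] 87.1
tile_0 0.65 2172 z 0.0592 [646.2 -46.1] [115.7  17.5] 87.5
 in tray: slope deg [-0.4  0. ] x [ 3.5 84.2] y [-26.9  28.2] z [58.2 62.6] 0.0
 in tray: slope deg [15.9  0. ] x [ 82.8 113.3] y [-26.5  28.5] z [20.4 30.7] -89.6
 in tray: slope deg [-5.7  0.3] x [ 88.1 103.1] y [-59.7  66.2] z [ 1.2 19.5] -89.8
t 34.9 p [ 0.5713 -0.0504  0.1028] a -93.1 w 0.658 gf 43.1 F [-0.1 -0.4 -0.8]
 [ 0.57246916 -0.05217756  0.085     ]
0.0013 0.0017 0.0178 -0.1 rows 0.4 ()
```

>>> {"fn": "send_rows", "kwargs": {"deltas": "0.001 0.0005 0.012 0; 0.001 0.0005 0.024 0; 0.001 0.0005 0.03 0; 0.001 0.0005 0.032 0; 0.001 0.0005 0.034 0"}}

```text
t: 35.4
eef_pos: [0.5707, -0.0503, 0.0675]
tool_rot: [-0.0, 1.0, -0.027, -0.001]
contact_force: [-4.7, 2.5, 5.5]
gripper_width: 0.662
grasp_force: 43.7
```

>>> {"fn": "send_rows", "kwargs": {"deltas": "0 0 0.002 0; 0 0 0.004 0; 0 0 0.006 0; 0 0 0.008 0; 0 0 0.0085 0"}}

```text
t: 35.9
eef_pos: [0.571, -0.0504, 0.0591]
tool_rot: [-0.0, 1.0, -0.027, -0.0]
contact_force: [-5.7, 1.5, 4.1]
gripper_width: 0.661
grasp_force: 43.9
```

Run:
```python
from h import *
c=bot.read_camera("wrist"); save(c,"w15"); slopes(c)
go((*tray(.0235),.054,-93))
```

```text
tile_0 0.98 26183 z 0.0682 [593.6 -52.1] [83.  68.9] -2.1
tile_0 0.69 15404 z 0.0695 [651.1 -56. ] [68.4 33.2] 87.1
 in tray: slope deg [11.2 -0. ] x [ 5.3 84.2] y [-26.4  28.2] z [13.3 30.3] 0.5
 in tray: slope deg [15.3  0. ] x [ 85.2 113.3] y [-26.7  28.5] z [21.  30.7] -89.6
t 36.0 p [ 0.571  -0.0504  0.0591] a -93.1 w 0.66 gf 43.9 F [-5.1  0.3  4.4]
 [ 0.57346779 -0.05222989  0.054     ]
0.0026 0.0017 0.0051 -0.1 rows 0.1 ()
```

>>> {"fn": "send_rows", "kwargs": {"deltas": "0 0 0.002 0; 0 0 0.004 0; 0 0 0.005 0; 0 0 0.005 0"}}

```text
t: 36.4
eef_pos: [0.5717, -0.0506, 0.0542]
tool_rot: [0.0, 1.0, -0.027, 0.0]
contact_force: [-2.6, 0.5, 4.2]
gripper_width: 0.659
grasp_force: 43.7
```

>>> {"fn": "send_rows", "kwargs": {"deltas": "0 0 0 0; 0 0 0 0; 0 0 0 0", "claw": 0.8}}

```text
t: 36.7
eef_pos: [0.5721, -0.0506, 0.0544]
tool_rot: [0.0, 1.0, -0.027, 0.001]
contact_force: [0.9, 0.9, -0.1]
gripper_width: 0.801
grasp_force: 0.0
```

>>> {"fn": "send_rows", "kwargs": {"deltas": "0 0 -0.01 0; 0 0 -0.04 0; 0 0 -0.08 0; 0 0 -0.1 0; 0 0 -0.1 0"}}

```text
t: 37.2
eef_pos: [0.5738, -0.051, 0.158]
tool_rot: [-0.0, 1.0, -0.027, 0.003]
contact_force: [0.1, 0.2, 0.6]
gripper_width: 0.801
grasp_force: 0.0
```

>>> {"fn": "send_rows", "kwargs": {"deltas": "0 0 0 0; 0 0 0 0"}}

```text
t: 37.4
eef_pos: [0.5709, -0.0503, 0.1535]
tool_rot: [-0.0, 1.0, -0.027, -0.001]
contact_force: [-1.1, 0.0, -0.3]
gripper_width: 0.797
grasp_force: 0.0
```

Run:
```python
from h import *
c=bot.read_camera("wrist"); save(c,"w16"); slopes(c)
c=bot.read_camera("scene"); save(c,"s16"); tops(c,"tile_0")
go((.393,-.3755,.15,-94),(.393,-.3755,.05,-94))
```

```text
tile_0 0.98 10007 z 0.0668 [594.  -52.8] [83.9 63.1] -0.7
tile_0 0.89 2182 z 0.0067 [435.4 251. ] [98.7 39. ] -18.8
tile_0 0.83 5050 z 0.0695 [650.7 -54.6] [65.6 31.7] 87.1
tile_0 0.73 3053 z 0.0069 [ 424.  -312.9] [92.3 42.6] 10.5
 in tray: slope deg [16.4  0.1] x [ 6.3 84.3] y [-26.6  28.3] z [ 6.  29.8] 0.4
 in tray: slope deg [14.9 -0.2] x [ 85.7 113.2] y [-26.6  28.8] z [21.1 30.8] 87.6
tile_0 0.82 198 z 0.0645 [611.7 -51.6] [60.3 39.7] 85.1
tile_0 0.81 154 z 0.0691 [649.6 -55.7] [57.4 25.3] 89.8
tile_0 0.64 308 z 0.0081 [441.5 269.2] [81.3 60.1] 0.3
tile_0 0.57 1211 z 0.0073 [ 425.2 -328.7] [84.6 61.8] -5.3
t 37.6 p [ 0.571  -0.0505  0.1535] a -93.1 w 0.798 gf 0.0 F [0.1 0.6 0.3]
 [ 0.393  -0.3755  0.15  ]
-0.0802 0.1670 0.0017 0.5 rows 3.7 ()
-0.0788 0.1677 0.0017 0.5 rows 3.7 ()
 [ 0.393  -0.3755  0.05  ]
0.0000 0.0000 0.1000 -0.0 rows 2.0 ()
```

Run:
```python
from h import *
go((.404,-.327,.15,-95),(.404,-.327,.045,-95))
```

```text
t 37.6 p [ 0.571  -0.0505  0.1535] a -93.1 w 0.798 gf 0.0 F [0.1 0.6 0.3]
 [ 0.404 -0.327  0.15 ]
-0.0760 0.1425 0.0017 1.0 rows 3.2 ()
-0.0736 0.1438 0.0017 1.0 rows 3.2 ()
 [ 0.404 -0.327  0.045]
0.0000 0.0000 0.1050 -0.0 rows 2.1 ()
```

>>> {"fn": "send_rows", "kwargs": {"deltas": "-0.076 0.1425 0 1; -0.076 0.1425 0 1; -0.076 0.1425 0 1; -0.076 0.1425 0 1"}}

```text
t: 38.0
eef_pos: [0.4839, -0.1941, 0.1543]
tool_rot: [0.001, 0.999, -0.04, -0.001]
contact_force: [0.9, -0.2, 0.0]
gripper_width: 0.797
grasp_force: 0.0
```

>>> {"fn": "send_rows", "kwargs": {"deltas": "-0.0735 0.144 0 1; -0.0735 0.144 0 1; -0.0735 0.144 0.02 1; -0.0735 0.144 0.06 1; -0.0735 0.144 0.1 1"}}

```text
t: 38.5
eef_pos: [0.4031, -0.3301, 0.0534]
tool_rot: [0.001, 0.999, -0.047, 0.001]
contact_force: [1.0, 0.7, -0.5]
gripper_width: 0.797
grasp_force: 0.0
```

>>> {"fn": "send_rows", "kwargs": {"deltas": "0 0 0.005 0; 0 0 0.005 0; 0 0 0.005 0; 0 0 0.005 0"}}

```text
t: 38.9
eef_pos: [0.406, -0.3275, 0.051]
tool_rot: [0.001, 0.999, -0.044, 0.001]
contact_force: [-0.0, 0.7, 0.9]
gripper_width: 0.799
grasp_force: 0.0
```

Run:
```python
from h import *
c=bot.read_camera("wrist"); tops(c,"tile_0")
go((.404,-.327,.0075,-95))
```

```text
tile_0 0.75 16359 z 0.007 [ 425.4 -329.7] [83.9 58.1] -3.5
t 39.0 p [ 0.4057 -0.3273  0.0507] a -95.0 w 0.801 gf 0.0 F [-0.3 -1.1 -0.1]
 [ 0.404  -0.327   0.0075]
-0.0017 -0.0001 0.0432 -0.0 rows 0.9 ()
```

>>> {"fn": "send_rows", "kwargs": {"deltas": "-0.001 0.001 0.02 -1.5; -0.001 0.001 0.035 -1.5; -0.001 0.001 0.042 -1.5; -0.001 0.001 0.043 -1.5; -0.001 0.001 0.043 -1.5"}}

```text
t: 39.5
eef_pos: [0.4033, -0.3282, 0.0063]
tool_rot: [-0.0, 1.0, -0.031, -0.0]
contact_force: [0.1, 1.0, 0.0]
gripper_width: 0.797
grasp_force: 0.0
```

>>> {"fn": "send_rows", "kwargs": {"deltas": "0 0 0 0; 0 0 0 0; 0 0 0 0; 0 0 0 0", "claw": 0.5, "force": 40}}

```text
t: 39.9
eef_pos: [0.4036, -0.3284, 0.0071]
tool_rot: [0.0, 1.0, -0.031, 0.0]
contact_force: [-0.9, 1.0, 6.7]
gripper_width: 0.659
grasp_force: 42.2
```

>>> {"fn": "send_rows", "kwargs": {"deltas": "0 0 -0.02 0; 0 0 -0.06 0; 0 0 -0.11 0; 0 0 -0.15 0; 0 0 -0.15 0"}}

```text
t: 40.4
eef_pos: [0.4058, -0.3304, 0.1613]
tool_rot: [0.002, 0.999, -0.031, 0.004]
contact_force: [0.4, -1.0, 0.1]
gripper_width: 0.66
grasp_force: 43.2
```

Run:
```python
from h import *
go((*tray(-.006),.157,-93),(*tray(-.006),.1,-93))
```

```text
t 40.4 p [ 0.4058 -0.3304  0.1613] a -93.6 w 0.66 gf 43.2 F [ 0.4 -1.   0.1]
 [ 0.54400822 -0.05068598  0.157     ]
0.0602 -0.1439 0.0021 -0.3 rows 3.1 ()
0.0609 -0.1436 0.0021 -0.3 rows 3.1 ()
 [ 0.54400822 -0.05068598  0.1       ]
0.0000 0.0000 0.0570 -0.0 rows 1.1 ()
```

>>> {"fn": "send_rows", "kwargs": {"deltas": "0.02 -0.045 0 0; 0.04 -0.09 0 0; 0.061 -0.143 0 -0.3; 0.061 -0.143 0 -0.3"}}

```text
t: 40.8
eef_pos: [0.4759, -0.1823, 0.1554]
tool_rot: [-0.001, 1.0, -0.024, -0.0]
contact_force: [0.5, 0.4, -0.9]
gripper_width: 0.66
grasp_force: 43.2
```

>>> {"fn": "send_rows", "kwargs": {"deltas": "0.02 -0.045 0 0; 0.04 -0.09 0 0; 0.061 -0.143 0 -0.3; 0.061 -0.143 0 -0.3; 0.061 -0.143 0 -0.3"}}

```text
t: 41.3
eef_pos: [0.5424, -0.048, 0.1556]
tool_rot: [0.0, 1.0, -0.024, -0.0]
contact_force: [-0.4, 0.2, -0.5]
gripper_width: 0.661
grasp_force: 43.2
```

>>> {"fn": "send_rows", "kwargs": {"deltas": "0 0 0.03 0; 0 0 0.05 0; 0 0 0.06 0; 0 0 0.06 0; 0 0 0.06 0"}}

```text
t: 41.8
eef_pos: [0.5423, -0.0511, 0.0969]
tool_rot: [0.0, 1.0, -0.027, 0.0]
contact_force: [-0.9, -0.5, -0.2]
gripper_width: 0.662
grasp_force: 43.2
```

Run:
```python
from h import *
c=bot.read_camera("wrist"); save(c,"w17"); slopes(c)
go((*tray(-.006),.085,-93))
```

```text
tile_0 0.77 9679 z 0.0691 [620.5 -51.2] [63.3 34.3] 87.3
tile_0 0.66 10664 z 0.0695 [650.  -54.2] [67.2 29.2] 85.9
tile_0 0.56 26661 z 0.0966 [564. -53.] [84.3 58.4] -2.4
 in tray: slope deg [15.7 -0. ] x [54.3 84.5] y [-26.6  28.5] z [20.2 30.3] -89.9
 in tray: slope deg [15.3  0.1] x [ 86.4 112.7] y [-26.5  28.7] z [21.4 30.8] -90.0
 in tray: slope deg [-0.4 -0. ] x [-25.3  55.2] y [-28.8  26.4] z [53.  57.3] 0.3
t 41.9 p [ 0.5428 -0.0505  0.0973] a -93.0 w 0.661 gf 43.2 F [-0.5  0.7 -1.1]
 [ 0.54400822 -0.05068598  0.085     ]
0.0012 0.0001 0.0123 -0.0 rows 0.2 ()
```

>>> {"fn": "send_rows", "kwargs": {"deltas": "0.001 -0.001 0.012 0; 0.001 -0.001 0.022 0; 0.001 -0.001 0.025 0; 0.001 -0.001 0.027 0; 0.001 -0.001 0.029 0"}}

```text
t: 42.4
eef_pos: [0.5426, -0.0485, 0.0671]
tool_rot: [-0.0, 1.0, -0.026, -0.001]
contact_force: [-5.0, 2.9, 5.0]
gripper_width: 0.66
grasp_force: 43.8
```

>>> {"fn": "send_rows", "kwargs": {"deltas": "0 0 0.002 0; 0 0 0.004 0; 0 0 0.006 0; 0 0 0.008 0; 0 0 0.010 0"}}

```text
t: 42.9
eef_pos: [0.5431, -0.049, 0.0572]
tool_rot: [0.0, 1.0, -0.026, -0.0]
contact_force: [-3.8, 1.8, 4.0]
gripper_width: 0.661
grasp_force: 44.2
```

>>> {"fn": "send_rows", "kwargs": {"deltas": "0 0 0.002 0; 0 0 0.0035 0; 0 0 0.0045 0; 0 0 0.0045 0"}}

```text
t: 43.3
eef_pos: [0.5435, -0.0491, 0.0531]
tool_rot: [-0.0, 1.0, -0.026, 0.0]
contact_force: [-5.6, 0.8, 7.7]
gripper_width: 0.66
grasp_force: 44.6
```

Run:
```python
from h import *
c=bot.read_camera("wrist"); save(c,"w18"); slopes(c)
go()
```

```text
tile_0 0.88 15847 z 0.0684 [646.8 -52.4] [66.4 25.1] 83.2
tile_0 0.81 16414 z 0.0692 [620.8 -53.7] [70.2 31. ] 87.7
tile_0 0.8 26363 z 0.0673 [564.3 -50.4] [85.8 72. ] -3.1
 in tray: slope deg [17.2  0. ] x [ 86.4 106.8] y [-26.7  28.7] z [21.3 30.3] 90.0
 in tray: slope deg [14.8 -0. ] x [57.1 84.6] y [-26.7  28.4] z [20.9 30.3] -89.1
 in tray: slope deg [16.1 -0.1] x [-21.7  56.4] y [-26.6  28.6] z [ 6.3 29.7] 0.1
t 43.4 p [ 0.5435 -0.0491  0.0531] a -93.0 w 0.659 gf 44.6 F [-5.1  0.1  6.6]
```

Third tile at x ≈ 17, slope 16°. Release and fetch the last tile.

>>> {"fn": "send_rows", "kwargs": {"deltas": "0 0 0 0; 0 0 0 0; 0 0 0 0", "claw": 0.8}}

```text
t: 43.7
eef_pos: [0.5438, -0.049, 0.0528]
tool_rot: [0.0, 1.0, -0.026, 0.0]
contact_force: [-1.7, 0.0, 0.2]
gripper_width: 0.799
grasp_force: 0.0
```

>>> {"fn": "send_rows", "kwargs": {"deltas": "0 0 -0.01 0; 0 0 -0.04 0; 0 0 -0.08 0; 0 0 -0.1 0; 0 0 -0.1 0"}}

```text
t: 44.2
eef_pos: [0.5455, -0.0493, 0.1563]
tool_rot: [-0.0, 1.0, -0.026, 0.003]
contact_force: [0.3, -0.0, -0.8]
gripper_width: 0.8
grasp_force: 0.0
```

>>> {"fn": "send_rows", "kwargs": {"deltas": "0 0 0 0; 0 0 0 0"}}

```text
t: 44.4
eef_pos: [0.5426, -0.0487, 0.1521]
tool_rot: [-0.0, 1.0, -0.026, -0.001]
contact_force: [-0.3, -0.1, -0.4]
gripper_width: 0.797
grasp_force: 0.0
```

Run:
```python
from h import *
c=bot.read_camera("wrist"); slopes(c)
c=bot.read_camera("scene"); tops(c,"tile_0")
go((.4222,.2712,.15,-88.8),(.4222,.2712,.045,-88.8))
```

```text
tile_0 0.92 9985 z 0.0668 [566.6 -49.5] [80.9 61.6] -2.1
tile_0 0.92 5754 z 0.0695 [652.4 -56.7] [62.4 35. ] 87.9
tile_0 0.85 1473 z 0.0065 [438.  244.6] [88.8 26.6] -16.2
tile_0 0.75 4956 z 0.0692 [621.2 -53.5] [64.6 29.3] 87.5
 in tray: slope deg [16.4  0. ] x [-21.3  56. ] y [-26.2  28.4] z [ 6.3 29.8] 0.7
 in tray: slope deg [15.2  0. ] x [ 86.4 112.8] y [-26.3  28.6] z [21.4 30.8] -89.3
 in tray: slope deg [14.9  0. ] x [57.5 84.3] y [-26.7  28.5] z [21.1 30.4] -89.9
tile_0 0.71 140 z 0.0694 [620.4 -53.7] [60.6 26.7] 85.7
tile_0 0.68 148 z 0.069 [649.9 -53.9] [60.2 27.6] 83.6
tile_0 0.64 323 z 0.0078 [442.2 270.5] [83.1 61.8] 0.1
tile_0 0.64 212 z 0.0646 [586.1 -53.8] [59.  53.4] 86.4
tile_0 0.34 2315 z 0.0422 [510.7 -69.8] [159.7 159. ] -0.1
t 44.6 p [ 0.5427 -0.049   0.152 ] a -93.0 w 0.798 gf 0.0 F [-0.2  0.2 -0.1]
 [0.4222 0.2712 0.15  ]
-0.0685 -0.1567 0.0010 -2.1 rows 3.4 ()
-0.0627 -0.1591 0.0010 -2.1 rows 3.4 ()
 [0.4222 0.2712 0.045 ]
0.0000 0.0000 0.1050 -0.0 rows 2.1 ()
```

>>> {"fn": "send_rows", "kwargs": {"deltas": "-0.0685 -0.1565 0 -2.1; -0.0685 -0.1565 0 -2.1; -0.0685 -0.1565 0 -2.1; -0.0685 -0.1565 0 -2.1"}}

```text
t: 45.0
eef_pos: [0.4809, 0.1154, 0.152]
tool_rot: [-0.0, 1.0, -0.005, -0.001]
contact_force: [0.3, 0.3, 0.5]
gripper_width: 0.8
grasp_force: 0.0
```

>>> {"fn": "send_rows", "kwargs": {"deltas": "-0.0625 -0.159 0 -2.1; -0.0625 -0.159 0 -2.1; -0.0625 -0.159 0.01 -2.1; -0.0625 -0.159 0.05 -2.1; -0.0625 -0.159 0.09 -2.1"}}

```text
t: 45.5
eef_pos: [0.4214, 0.2761, 0.0616]
tool_rot: [-0.001, 1.0, 0.015, 0.0]
contact_force: [0.8, 0.9, -0.8]
gripper_width: 0.803
grasp_force: 0.0
```

>>> {"fn": "send_rows", "kwargs": {"deltas": "0 0 0.014 0; 0 0 0.014 0; 0 0 0.014 0; 0 0 0.014 0"}}

```text
t: 45.9
eef_pos: [0.4244, 0.2708, 0.0504]
tool_rot: [-0.001, 1.0, 0.01, 0.001]
contact_force: [0.3, 1.3, -0.1]
gripper_width: 0.801
grasp_force: 0.0
```

Run:
```python
from h import *
c=bot.read_camera("wrist"); tops(c,"tile_0")
go((.4222,.2712,.0075,-88.8))
```

```text
tile_0 0.88 16198 z 0.007 [442.7 271.3] [83.7 58. ] 1.1
t 46.0 p [0.424  0.2711 0.0503] a -88.8 w 0.802 gf 0.0 F [-0.1  0.8  0.8]
 [0.4222 0.2712 0.0075]
-0.0018 -0.0001 0.0428 -0.0 rows 0.9 ()
```

>>> {"fn": "send_rows", "kwargs": {"deltas": "-0.002 0 0.02 0; -0.002 0 0.035 0; -0.002 0 0.042 0; -0.002 0 0.043 0; -0.002 0 0.043 0"}}

```text
t: 46.5
eef_pos: [0.4211, 0.2707, 0.0059]
tool_rot: [0.0, 1.0, 0.011, 0.0]
contact_force: [0.5, -0.3, -0.1]
gripper_width: 0.801
grasp_force: 0.0
```

>>> {"fn": "send_rows", "kwargs": {"deltas": "0 0 0 0; 0 0 0 0; 0 0 0 0; 0 0 0 0", "claw": 0.5, "force": 40}}

```text
t: 46.9
eef_pos: [0.4213, 0.2709, 0.0066]
tool_rot: [-0.0, 1.0, 0.011, 0.0]
contact_force: [-0.6, -0.4, 6.2]
gripper_width: 0.661
grasp_force: 42.1
```

>>> {"fn": "send_rows", "kwargs": {"deltas": "0 0 -0.02 0; 0 0 -0.06 0; 0 0 -0.11 0; 0 0 -0.15 0; 0 0 -0.15 0"}}

```text
t: 47.4
eef_pos: [0.4237, 0.2725, 0.1607]
tool_rot: [-0.003, 1.0, 0.01, 0.003]
contact_force: [0.4, 0.1, -0.3]
gripper_width: 0.658
grasp_force: 43.3
```

>>> {"fn": "send_rows", "kwargs": {"deltas": "0 0 0 0; 0 0 0 0"}}

```text
t: 47.6
eef_pos: [0.42, 0.2705, 0.155]
tool_rot: [0.0, 1.0, 0.011, -0.001]
contact_force: [-0.0, 0.3, -1.4]
gripper_width: 0.662
grasp_force: 43.3
```

Run:
```python
from h import *
go((*tray(-.0365),.157,-93))
```

```text
t 47.6 p [0.42   0.2705 0.155 ] a -88.7 w 0.662 gf 43.3 F [-0.   0.3 -1.4]
 [ 0.51355002 -0.04908974  0.157     ]
0.0433 0.1608 -0.0010 2.1 rows 3.3 ()
0.0492 0.1591 -0.0010 2.1 rows 3.3 ()
```

>>> {"fn": "send_rows", "kwargs": {"deltas": "0.012 0.045 0 0.5; 0.025 0.09 0 1; 0.043 0.161 0 2.1; 0.043 0.161 0 2.1; 0.043 0.161 0 2.1"}}

```text
t: 48.1
eef_pos: [0.4671, 0.1062, 0.1548]
tool_rot: [0.001, 1.0, -0.011, -0.001]
contact_force: [0.4, -0.4, -0.4]
gripper_width: 0.662
grasp_force: 43.3
```

>>> {"fn": "send_rows", "kwargs": {"deltas": "0.014 0.045 0 0.5; 0.028 0.09 0 1; 0.049 0.159 0 2.1; 0.049 0.159 0 2.1; 0.049 0.159 0 2.1"}}

```text
t: 48.6
eef_pos: [0.5138, -0.0522, 0.1549]
tool_rot: [0.001, 1.0, -0.028, -0.001]
contact_force: [0.2, 0.0, -1.6]
gripper_width: 0.658
grasp_force: 43.3
```

>>> {"fn": "send_rows", "kwargs": {"deltas": "0 0 0.03 0; 0 0 0.05 0; 0 0 0.06 0; 0 0 0.06 0; 0 0 0.06 0"}}

```text
t: 49.1
eef_pos: [0.514, -0.0483, 0.0959]
tool_rot: [0.0, 1.0, -0.025, -0.0]
contact_force: [0.9, -0.3, -0.4]
gripper_width: 0.664
grasp_force: 43.3
```

Run:
```python
from h import *
c=bot.read_camera("wrist"); save(c,"w19"); slopes(c)
go((*tray(-.0365),.085,-93))
```

```text
tile_0 0.97 10463 z 0.0692 [620.6 -56. ] [62.4 28.6] 86.5
tile_0 0.96 26751 z 0.0962 [535.4 -50.1] [84.2 58.2] -2.5
tile_0 0.95 9905 z 0.0689 [590.8 -52. ] [58.2 32.8] 87.3
tile_0 0.76 2658 z 0.0654 [639.3 -54.8] [57.6  6.8] 87.2
 in tray: slope deg [14.9  0.1] x [58.3 83.9] y [-26.6  28.3] z [21.4 30.4] 89.9
 in tray: slope deg [-0.4 -0. ] x [-54.   26.5] y [-27.3  27.7] z [52.5 56.9] 0.6
 in tray: slope deg [15.8  0. ] x [25.5 56.1] y [-26.4  28.5] z [20.  30.2] -89.8
 in tray: slope deg [14.2  0.2] x [86.7 92.4] y [-26.5  28.2] z [20.9 26.3] -89.9
t 49.2 p [ 0.5146 -0.0486  0.0965] a -92.9 w 0.661 gf 43.3 F [0.3 0.2 0.2]
 [ 0.51355002 -0.04908974  0.085     ]
-0.0010 0.0005 0.0115 0.1 rows 0.2 ()
```

>>> {"fn": "send_rows", "kwargs": {"deltas": "0 0 0.012 0; 0 0 0.021 0; 0 0 0.024 0; 0 0 0.026 0; 0 0 0.028 0"}}

```text
t: 49.7
eef_pos: [0.5132, -0.0488, 0.0676]
tool_rot: [-0.0, 1.0, -0.026, -0.001]
contact_force: [-5.3, 0.8, 4.6]
gripper_width: 0.66
grasp_force: 43.9
```

>>> {"fn": "send_rows", "kwargs": {"deltas": "0 0 0.002 0; 0 0 0.004 0; 0 0 0.006 0; 0 0 0.008 0; 0 0 0.010 0"}}

```text
t: 50.2
eef_pos: [0.5134, -0.049, 0.0577]
tool_rot: [-0.0, 1.0, -0.026, -0.0]
contact_force: [-4.1, -0.0, 4.7]
gripper_width: 0.658
grasp_force: 44.5
```

>>> {"fn": "send_rows", "kwargs": {"deltas": "0 0 0.002 0; 0 0 0.004 0; 0 0 0.0055 0; 0 0 0.0055 0"}}

```text
t: 50.6
eef_pos: [0.514, -0.0491, 0.0525]
tool_rot: [-0.0, 1.0, -0.026, 0.0]
contact_force: [-5.4, 1.5, 7.7]
gripper_width: 0.657
grasp_force: 45.0
```

Run:
```python
from h import *
c=bot.read_camera("wrist"); slopes(c)
go()
```

```text
tile_0 0.95 26199 z 0.0668 [534.7 -50.5] [85.8 68.2] -1.1
tile_0 0.67 17771 z 0.0691 [591.6 -51.1] [71.4 33.5] 85.3
tile_0 0.6 14835 z 0.068 [620.9 -53.9] [70.8 28.9] 88.4
 in tray: slope deg [15.7  0.1] x [-51.4  26.3] y [-28.1  26.9] z [ 6.4 29.1] -0.5
 in tray: slope deg [15.6  0.1] x [27.2 56.6] y [-26.8  28.4] z [20.3 30.3] -89.6
 in tray: slope deg [16.3  0.1] x [58.5 77.3] y [-26.9  28.6] z [21.3 29.7] -89.6
t 50.7 p [ 0.514  -0.049   0.0525] a -93.0 w 0.663 gf 45.0 F [-5.4  0.6  8.4]
```

>>> {"fn": "send_rows", "kwargs": {"deltas": "0 0 0 0; 0 0 0 0; 0 0 0 0", "claw": 0.8}}

```text
t: 51.0
eef_pos: [0.5146, -0.049, 0.0523]
tool_rot: [0.0, 1.0, -0.026, 0.001]
contact_force: [-0.5, 0.1, 0.2]
gripper_width: 0.802
grasp_force: 0.0
```

>>> {"fn": "send_rows", "kwargs": {"deltas": "0 0 -0.01 0; 0 0 -0.05 0; 0 0 -0.1 0; 0 0 -0.14 0; 0 0 -0.15 0"}}

```text
t: 51.5
eef_pos: [0.5164, -0.0497, 0.2069]
tool_rot: [-0.001, 1.0, -0.026, 0.004]
contact_force: [0.1, -0.5, -0.3]
gripper_width: 0.802
grasp_force: 0.0
```

>>> {"fn": "send_rows", "kwargs": {"deltas": "0 0 0 0; 0 0 0 0"}}

```text
t: 51.7
eef_pos: [0.5133, -0.0486, 0.2016]
tool_rot: [-0.0, 1.0, -0.026, -0.001]
contact_force: [-0.7, 0.3, -1.1]
gripper_width: 0.801
grasp_force: 0.0
```

Run:
```python
from h import *
c=bot.read_camera("wrist"); save(c,"w20"); slopes(c)
c=bot.read_camera("scene"); save(c,"s20"); tops(c,"tile_0"); tops(c,"stack_top"); tops(c,"dish_a")
go((.508,.1015,.2,-4),(.508,.1015,.0805,-4))
```

```text
tile_0 0.96 4161 z 0.0694 [653.6 -56.5] [60.7 35.6] 87.2
tile_0 0.67 3553 z 0.069 [592.2 -52.2] [58.  30.8] 87.9
tile_0 0.65 3604 z 0.0691 [621.3 -54.6] [64.6 31.5] -89.1
 in tray: slope deg [15.2  0.1] x [ 86.7 112.5] y [-26.4  28.6] z [21.4 30.6] -89.1
 in tray: slope deg [15.5  0. ] x [27.9 56.6] y [-26.4  28.4] z [20.4 30.4] -89.2
 in tray: slope deg [15.   0.1] x [58.8 83.8] y [-26.6  28.4] z [21.4 30.4] -89.6
tile_0 0.69 218 z 0.0643 [557.6 -54. ] [69.2 49.1] 76.8
tile_0 0.65 155 z 0.0691 [619.1 -52.5] [60.  30.7] 88.1
tile_0 0.64 162 z 0.0688 [591.7 -53. ] [56.3 30.5] 87.0
tile_0 0.63 114 z 0.0687 [650.6 -55.5] [54.  20.7] 86.1
tile_0 0.4 239 z 0.0185 [344.3 330.4] [62.7 61.1] 29.9
stack_top 0.55 209 z 0.0642 [551.4 -52.4] [60.3 49.9] 88.9
stack_top 0.52 41 z 0.029 [517.3 323.8] [53.7 21.4] -30.1
dish_a 0.91 468 z 0.0157 [ 331.1 -110.7] [61.  58.2] 73.7
dish_a 0.8 169 z 0.0599 [527.7 342.4] [60.3 58.8] 70.5
dish_a 0.72 227 z 0.0159 [349.8 181.6] [55.9 54. ] 73.2
dish_a 0.67 304 z 0.0158 [340.3  94.1] [59.8 59. ] -49.1
dish_a 0.58 597 z 0.0155 [ 366.3 -222. ] [60.1 57.8] 64.7
dish_a 0.4 34 z 0.0418 [523.3 317.7] [44.9 13.5] -11.7
t 52.0 p [ 0.5134 -0.0491  0.2014] a -93.0 w 0.797 gf 0.0 F [-0.1 -0.7 -0. ]
 [0.508  0.1015 0.2   ]
-0.0044 -0.0500 0.0005 -29.7 rows 3.5 ()
0.0209 -0.0457 0.0005 -29.7 rows 3.5 ()
0.0408 -0.0293 0.0005 -29.7 rows 3.5 ()
 [0.508  0.1015 0.0805]
0.0000 0.0000 0.1195 -0.0 rows 2.4 ()
```

View pics/s20.png

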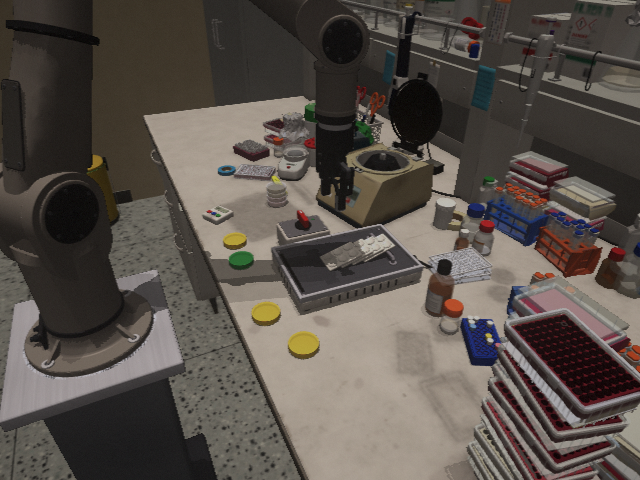

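View pics/w20.png

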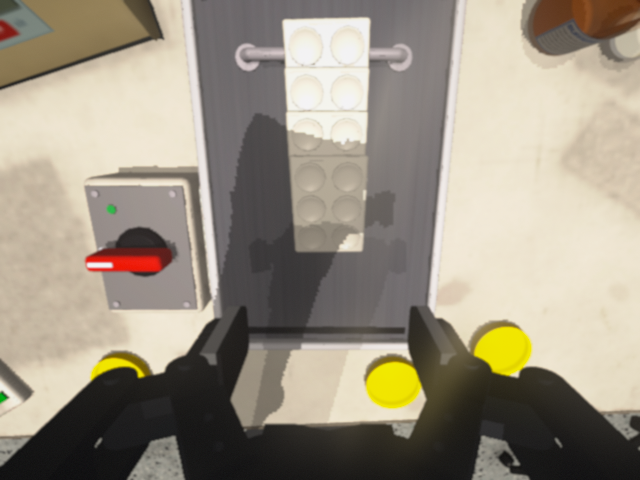

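>>> {"fn": "send_rows", "kwargs": {"deltas": "-0.0045 -0.05 0 -29.7; -0.0045 -0.05 0 -29.7; -0.0045 -0.05 0 -29.7; -0.0045 -0.05 0 -29.7; -0.0045 -0.05 0 -29.7", "claw": 0.7}}

```text
t: 52.5
eef_pos: [0.5118, 0.0011, 0.2019]
tool_rot: [-0.0, 0.973, 0.231, -0.0]
contact_force: [0.7, -0.9, -0.5]
gripper_width: 0.698
grasp_force: 0.0
```

>>> {"fn": "send_rows", "kwargs": {"deltas": "0.021 -0.0455 0 -29.7; 0.021 -0.0455 0 -29.7; 0.021 -0.0455 0 -29.7; 0.021 -0.0455 0 -29.7; 0.021 -0.0455 0 -29.7"}}

```text
t: 53.0
eef_pos: [0.5102, 0.0511, 0.202]
tool_rot: [-0.0, 0.882, 0.472, -0.0]
contact_force: [-0.1, 0.0, -0.2]
gripper_width: 0.702
grasp_force: 0.0
```

>>> {"fn": "send_rows", "kwargs": {"deltas": "0.041 -0.0295 0 -29.7; 0.041 -0.0295 0 -29.7; 0.041 -0.0295 0 -29.7; 0.041 -0.0295 0 -29.7; 0.041 -0.0295 0 -29.7"}}

```text
t: 53.5
eef_pos: [0.5083, 0.1016, 0.202]
tool_rot: [-0.0, 0.732, 0.682, -0.0]
contact_force: [-0.0, -0.8, 0.2]
gripper_width: 0.698
grasp_force: 0.0
```

>>> {"fn": "send_rows", "kwargs": {"deltas": "0 0 0 0; 0 0 0 0; 0 0 0 0"}}

```text
t: 53.8
eef_pos: [0.5084, 0.1017, 0.2022]
tool_rot: [0.0, 0.731, 0.682, -0.0]
contact_force: [0.2, -0.1, 0.0]
gripper_width: 0.7
grasp_force: 0.0
```

Run:
```python
from h import *
c=bot.read_camera("wrist"); print(handle(cloud(c),c["img"]))
go((.508,.1015,.082,-3.7))
```

```text
(1097, np.float64(0.09329381896051842), array([508. , 102.7]), array([54.7, 12.4]), 86.4)
t 53.85 p [0.5084 0.1017 0.2023] a -3.9 w 0.698 gf 0.0 F [-0.7  0.5 -1. ]
 [0.508  0.1015 0.082 ]
-0.0003 -0.0003 0.1203 -0.2 rows 2.4 ()
```

>>> {"fn": "send_rows", "kwargs": {"deltas": "0 0 0.05 0; 0 0 0.09 0; 0 0 0.11 0; 0 0 0.12 0; 0 0 0.12 0"}}

```text
t: 54.35
eef_pos: [0.5079, 0.1015, 0.0814]
tool_rot: [-0.0, 0.731, 0.683, -0.001]
contact_force: [0.6, -0.6, -0.2]
gripper_width: 0.696
grasp_force: 0.0
```

>>> {"fn": "send_rows", "kwargs": {"deltas": "0 0 0 0; 0 0 0 0; 0 0 0 0; 0 0 0 0", "claw": 0, "force": 40}}

```text
t: 54.75
eef_pos: [0.5087, 0.1021, 0.0835]
tool_rot: [-0.0, 0.73, 0.683, 0.001]
contact_force: [-2.0, -0.2, 8.1]
gripper_width: 0.142
grasp_force: 39.8
```

>>> {"fn": "send_rows", "kwargs": {"deltas": "0 0 0 8; 0 0 0 16; 0 0 0 24; 0 0 0 32; 0 0 0 40"}}

```text
t: 55.25
eef_pos: [0.5085, 0.1021, 0.0835]
tool_rot: [-0.001, 0.921, 0.389, 0.0]
contact_force: [-3.9, 0.2, 8.1]
gripper_width: 0.143
grasp_force: 39.9
```

>>> {"fn": "send_rows", "kwargs": {"deltas": "0 0 0 7; 0 0 0 14; 0 0 0 20; 0 0 0 20"}}

```text
t: 55.65
eef_pos: [0.5084, 0.1023, 0.0835]
tool_rot: [-0.001, 0.974, 0.225, 0.0]
contact_force: [-3.7, -0.4, 11.8]
gripper_width: 0.138
grasp_force: 40.3
```

>>> {"fn": "send_rows", "kwargs": {"deltas": "0 0 0 0; 0 0 0 0; 0 0 -0.05 0; 0 0 -0.1 0; 0 0 -0.12 0", "claw": 0.6}}

```text
t: 56.15
eef_pos: [0.5105, 0.1015, 0.2062]
tool_rot: [-0.0, 0.974, 0.226, 0.003]
contact_force: [0.6, 0.8, -0.4]
gripper_width: 0.599
grasp_force: 0.0
```

>>> {"fn": "send_rows", "kwargs": {"deltas": "0 0 0 0; 0 0 0 0; 0 0 0 0"}}

```text
t: 56.45
eef_pos: [0.5075, 0.1018, 0.2012]
tool_rot: [0.0, 0.974, 0.226, -0.001]
contact_force: [-1.0, -0.2, -0.4]
gripper_width: 0.603
grasp_force: 0.0
```

Run:
```python
from h import *
c=bot.read_camera("wrist"); save(c,"w21"); print(handle(cloud(c),c["img"]))
c=bot.read_camera("side"); slopes(c); tops(c,"dish_a"); tops(c,"amber_bottle",.1); print([np.round(r["xyz"],3) for q in("amber_bottle","jar_orange","timer") for r in bot.landmark_of(c,q)])
go()
```

```text
(1136, np.float64(0.09348745094462504), array([509. , 102.2]), array([54.8, 12.9]), 26.5)
tile_0 0.92 597 z 0.0629 [536.  -44.4] [79.6 76.5] -4.8
tile_0 0.83 213 z 0.0674 [642.5 -64.3] [112.6  47.1] 41.8
tile_0 0.76 228 z 0.0674 [590.4 -56.8] [74.2 42.9] 61.3
tile_0 0.52 252 z 0.0671 [611.7 -61.2] [109.3  61.3] 47.2
 in tray: slope deg [15.7 -0.7] x [-50.9  21. ] y [-28.6  22.1] z [ 4.5 27.9] -3.3
 in tray: slope deg [16.5 -0.9] x [ 88.3 110. ] y [-26.7  23.3] z [18.1 30. ] 83.5
 in tray: slope deg [16.3  0.8] x [29.4 52.3] y [-26.6  23.4] z [19.5 30.4] 85.1
 in tray: slope deg [13.5  0.6] x [60.4 80.6] y [-27.6  24.8] z [19.5 28.2] 88.2
dish_a 0.83 251 z 0.0137 [349.7 184.3] [61.7 57.2] 81.7
dish_a 0.82 282 z 0.0139 [339.4  93.9] [58.7 58.3] 52.9
dish_a 0.77 501 z 0.0142 [ 366.5 -224. ] [61.2 58.1] 79.1
dish_a 0.68 89 z 0.0872 [508.  100.4] [55.5 15.8] 25.3
dish_a 0.61 409 z 0.0142 [ 330.  -111.3] [59.6 58.2] -21.7
dish_a 0.56 121 z 0.057 [519.4 335.3] [59.5 44.9] -53.2
amber_bottle 0.68 913 z 0.0917 [ 677.8 -231.4] [148.5  56.4] 58.8
[array([ 0.656, -0.302,  0.002]), array([0.528, 0.347, 0.012]), array([ 0.347,  0.339, -0.004])]
t 56.85 p [0.5083 0.1017 0.202 ] a -63.9 w 0.6 gf 0.0 F [0.1 0.9 0.1]
```

View pics/w21.png

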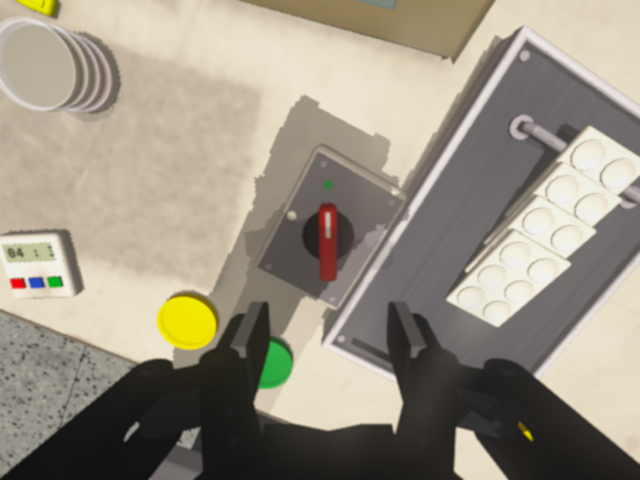

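The wrist picture shows the handle pointing at the green dot (328, 190), so the dryer is on. The four tiles lie shingled at (490–610, 150–300), the dish stack is straight at (50, 65), and the gripper touches nothing.

```bash
python3 -c "
from h import *
print(bot.hand_in())"
```

```text
the job is handed in; nothing more can be done
None
```

I switched the dryer off, put both dishes on the stack, shingled all four tiles on the rest bar at about 15–16° with centres about 30 mm apart, switched the dryer back on and handed the job in at about 57 s of the 210 s; no verdict came back.

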